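# Put the plug gauges away in the double-door gauge cabinet

## Task

Put every plug gauge lying on the bench away in the gauge cabinet: draw the flush bolt on the left-hand leaf fully down before you pull that leaf (the right-hand leaf overlaps it), swing both leaves wide open, square to the front or beyond, and pull the tray right out. Lay each gauge flat on the tray's floor, lengthwise in a lane and not across the dividers, then push the tray fully home until its detent catches. Leave the doors open for the inspector and leave the other things on the bench where they are.

Things in the scene. Friction and masses are not known exactly. Their poses are not given: they have to be found in the camera images.
- cabinet: gauge cabinet, cream steel, fixed, 240 deep, 360 wide, 240 mm high; origin: centre of its underside; x into it, y left as one faces it. Front plane x = -120 (edge of the roof). Two leaves before it, each 174 wide, 36 deep (hollow behind), 30 to 224 high. A keeper bracket on the roof's front edge (y = 8 to 44, x to -162, 228 to 240 high) takes the bolt. Tray behind the leaves near the top
- leaf_active (a joint): angle of the active (right-hand, -y) leaf, rad: 0 shut, grows as it swings out to the front, stop at 1.95; stays where left (friction 0.12 N m). May stand a little ajar at the start. A cover strip on its free edge overlaps the passive leaf by 13 mm, so it must open first
- leaf_active_handle (a point): grip point on the active leaf's handle, an upright round steel bar 12 mm thick, its axis 35 mm off the leaf's face; the bar runs from 66 mm below this point to 21 mm above it (top 211 mm over the bench); a 10 mm stub joins it to the leaf 8 mm above this point. Shut, it is 133 mm sideways and 71 mm in front of the hinge axis. Turns with the leaf
- leaf_active_hinge (a point): point at mid-height on the active leaf's upright hinge axis, 178 mm right of the cabinet's middle, 122 mm before it; turns with the leaf: x its normal, inwards; y to the left when shut
- leaf_passive (a joint): angle of the passive (left-hand, +y) leaf, rad: 0 shut, grows as it swings out to the front, stop at 1.95; stays where left (0.12 N m). Held shut by the flush bolt and by the active leaf's cover strip
- leaf_passive_handle (a point): grip point on the passive leaf's handle, an upright bar like the other; shut, it is 90 mm sideways and 71 mm in front of its hinge axis. Turns with the leaf
- leaf_passive_hinge (a point): point at mid-height on the passive leaf's upright hinge axis, 178 mm left of the cabinet's middle, 122 mm before it; axes as for the other leaf
- bolt (a joint): travel of the flush bolt in the passive leaf's face, m: 0 shot up into the keeper, 0.026 fully drawn down; clear of the keeper from 0.018. Stays where put; pushing takes about 4 N. Rides on the passive leaf
- bolt_thumb (a point): middle of the top of the bolt's steel thumb-piece, a block 16 mm deep (front to back), 22 wide, 12 high, on a stem on the passive leaf's face, 26 mm left of the cabinet's middle. It stands 18 to 34 mm out from the face (184 mm before the cabinet's middle), 14 mm clear in front of the keeper, so it can be pushed straight down from above. 205 mm over the bench shot, 179 mm drawn
- tray (a joint): how far the tray is drawn out, m: 0 fully home, 0.19 fully out. A sprung detent catches at the last: from 0.011 to 0.0045 a push of about 5 N is needed, then it snaps home to 0 and holds; a like pull frees it. Elsewhere it slides with about 2 N and stays where left
- tray_pull_r (a point): grip point on the tray's right-hand pull, an upright round bar 12 mm thick, 160 to 212 mm over the bench, its axis 22 mm before the tray's front panel, joined to it by 10 mm stubs 23 mm below and 9 mm above this point. 193 mm over the bench, 105 mm to the right of the tray's middle; home, 142 mm before the cabinet's middle. x points into the cabinet
- tray_pull_l (a point): grip point on the tray's left-hand pull, the same, 105 mm to the left of the tray's middle
- tray_in (a point): middle of the tray's inner floor, 154 mm over the bench; 25 mm before the cabinet's middle when home; x into the cabinet along the lanes, y left. Inside 180 mm long, 292 wide; three dividers, 4 thick and 12 high, at y = -74, 0, 74 mm make four lanes, centres y = -111, -37, 37, 111 mm. Side walls 20, back wall 18, front panel 61 mm high over the floor
- ring_gauge: bystander: steel ring gauge 60 mm across, 22 mm high, flat on the bench; origin: centre of its underside
- vee_block: bystander: dark steel vee block 60 x 50 x 44 mm; origin: centre of its underside
- block_case: bystander: closed dark wooden gauge-block case 150 x 90 x 41 mm; origin: centre of its underside
- caliper: bystander: digital caliper lying flat, 210 mm long, 15 mm high; origin: under its black slide
- setting_disc: bystander: steel setting disc 64 mm across, 22 mm high; origin: centre of its underside
- gauge1: plug gauge: square aluminium grip 64 mm long, 24 x 24 mm with chamfered edges, a plain steel cylinder 21 mm in diameter at each end, 34 mm long at +x, 28 mm at -x (thin red band); 0.14 to 0.28 kg. Lies on the bench on a flat of its grip. Origin: centre of the grip on its axis, 12 mm above what it lies on; x along the gauge. May be absent (None from the start)
- gauge2: plug gauge: square aluminium grip 64 mm long, 24 x 24 mm with chamfered edges, a plain steel cylinder 17 mm in diameter at each end, 34 mm long at +x, 26 mm at -x (thin red band); 0.14 to 0.28 kg. Lies on the bench on a flat of its grip. Origin: centre of the grip on its axis, 12 mm above what it lies on; x along the gauge. May be absent (None from the start)
- gauge3: plug gauge: square aluminium grip 64 mm long, 24 x 24 mm with chamfered edges, a plain steel cylinder 14 mm in diameter at each end, 32 mm long at +x, 24 mm at -x (thin red band); 0.14 to 0.28 kg. Lies on the bench on a flat of its grip. Origin: centre of the grip on its axis, 12 mm above what it lies on; x along the gauge. May be absent (None from the start)
- gauge4: plug gauge: square aluminium grip 64 mm long, 24 x 24 mm with chamfered edges, a plain steel cylinder 19 mm in diameter at each end, 34 mm long at +x, 28 mm at -x (thin red band); 0.14 to 0.28 kg. Lies on the bench on a flat of its grip. Origin: centre of the grip on its axis, 12 mm above what it lies on; x along the gauge. May be absent (None from the start)
Mind the look-alikes: they are no part of the job. What is shaped like the gauge1 but green or turquoise is not meant.

How it is judged:
On the way, in this order (a step that is already met when the one before it is completed fails the run):
1. the flush bolt is drawn down clear of its keeper (18 mm or more) with its leaf still shut (value of joint bolt above 0.018 m and value of joint leaf_passive below 0.06 rad), for 0.2 s.
2. both leaves stand wide open (over 1.45 rad) (value of joint each of leaf_active, leaf_passive above 1.45 rad), for 0.2 s.
3. the tray is drawn out by more than 150 mm (value of joint tray above 0.15 m), for 0.2 s.
4. every gauge lies flat in a lane of the drawn-out tray (x of gauge1 in the frame of tray_in between -0.075 and 0.075 m and y of gauge1 in the frame of tray_in between -0.146 and 0.146 m and z of gauge1 in the frame of tray_in between 0.006 and 0.018 m and angle between the x axis of each of gauge1, gauge2, gauge3, gauge4 and the x axis of tray_in, either way round below 0.4 rad and angle between gauge1's own x axis and vertical between 1.49 and 1.65 rad and linear speed of each of gauge1, gauge2, gauge3, gauge4 below 0.02 m/s and x of gauge2 in the frame of tray_in between -0.075 and 0.075 m and y of gauge2 in the frame of tray_in between -0.146 and 0.146 m and z of gauge2 in the frame of tray_in between 0.006 and 0.018 m and angle between gauge2's own x axis and vertical between 1.49 and 1.65 rad and x of gauge3 in the frame of tray_in between -0.075 and 0.075 m and y of gauge3 in the frame of tray_in between -0.146 and 0.146 m and z of gauge3 in the frame of tray_in between 0.006 and 0.018 m and angle between gauge3's own x axis and vertical between 1.49 and 1.65 rad and x of gauge4 in the frame of tray_in between -0.075 and 0.075 m and y of gauge4 in the frame of tray_in between -0.146 and 0.146 m and z of gauge4 in the frame of tray_in between 0.006 and 0.018 m and angle between gauge4's own x axis and vertical between 1.49 and 1.65 rad and value of joint tray above 0.1 m), for 0.3 s.
At the end, for the whole second after the job is handed in: both leaves stand open over 1.45 rad; the tray is home within 3 mm; every gauge present lies at rest flat on the tray's floor (grip's axis 6 to 18 mm above it, level within 0.08 rad), inside its walls and along the lanes within 0.4 rad (all of step 2 and value of joint tray below 0.003 m and velocity of joint tray below 0.01 m/s and x of gauge1 in the frame of tray_in between -0.075 and 0.075 m and y of gauge1 in the frame of tray_in between -0.146 and 0.146 m and z of gauge1 in the frame of tray_in between 0.006 and 0.018 m and angle between the x axis of each of gauge1, gauge2, gauge3, gauge4 and the x axis of tray_in, either way round below 0.4 rad and angle between gauge1's own x axis and vertical between 1.49 and 1.65 rad and linear speed of each of gauge1, gauge2, gauge3, gauge4 below 0.02 m/s and x of gauge2 in the frame of tray_in between -0.075 and 0.075 m and y of gauge2 in the frame of tray_in between -0.146 and 0.146 m and z of gauge2 in the frame of tray_in between 0.006 and 0.018 m and angle between gauge2's own x axis and vertical between 1.49 and 1.65 rad and x of gauge3 in the frame of tray_in between -0.075 and 0.075 m and y of gauge3 in the frame of tray_in between -0.146 and 0.146 m and z of gauge3 in the frame of tray_in between 0.006 and 0.018 m and angle between gauge3's own x axis and vertical between 1.49 and 1.65 rad and x of gauge4 in the frame of tray_in between -0.075 and 0.075 m and y of gauge4 in the frame of tray_in between -0.146 and 0.146 m and z of gauge4 in the frame of tray_in between 0.006 and 0.018 m and angle between gauge4's own x axis and vertical between 1.49 and 1.65 rad); the robot touches nothing.
It fails at once if one of the bystanders (ring gauge, vee block, gauge-block case, caliper, setting disc) is moved by more than 50 mm (distance of any of ring_gauge, vee_block, block_case, caliper, setting_disc from where it was at the start of the episode above 0.05 m).
Of gauge1, gauge2, gauge3, gauge4 only 2 to 4 are there at a start; the rules pass over those that are not, and their reading is None.
At some moment in a run one of gauge1, gauge2, gauge3, gauge4 may be knocked a few centimetres aside while the robot is not near it.
Once in a run the grip may slacken for a moment while it holds something.
It also fails if it takes over 210 s, if anything falls off the work surface, if the arm or the gripper's body presses on something with over 40 N, if the wrist force passes 120 N, or if a joint passes its speed limit or range.

## Robot

A 7-joint arm with a two-finger parallel gripper is mounted at the origin on the work surface. World frame = base frame: x ahead of the robot, y to its left, z up, the work surface at z = 0. Lengths are in m, angles in rad, forces in N, time in s.
With the tool pointing down it reaches from about 0.35 to 0.9 m from the base axis. Payload 8.1 kg.
Tool frame: the origin (TCP) lies midway between the tips of the shut fingers; the grasp point (between the pads) lies 19 mm behind it; z points along the fingers, y is the line along which they close (so a half turn about z gives the same grasp; the last joint's range is limited). The gripper opens to 92 mm and grips with 3 to 60 N. Pads are 19 mm wide; open, the fingers measure 130 mm over their backs; the gripper's body (75 mm by 190 mm) begins 47 mm behind the grasp point.
Start: joints at [1.002, 0.434, 0.025, 1.573, -0.012, 1.134, -0.075], TCP at [0.281, -0.558, 0.227] pointing down, gripper open.
Joint ranges: [-2.62, 2.62], [-0.44, 2.09], [-1.27, 1.32], [0.08, 2.57], [-1.32, 4.46], [0.12, 2], [-2.74, 2.74]. Speed limits (rad/s): [2.22, 2.22, 3.01, 3.01, 3.14, 3.14, 3.14].

## Interface

Orientations are given as a unit quaternion [x, y, z, w].
In Python, from cell import telemetry, get_image, ticket gives the robot as it stands.
- The arm moves only by the tool carry_out, never from a script. Its argument "series" is a list that holds one entry, the list of rows, each a list of 6 numbers: the shift along the tool's x, y, z in cm, then the turn, a rotation vector about the tool's x, y, z in degrees. A call has 1 to 8 rows; each row is the pose to reach, as a shift and turn from the pose commanded when the call began, along the tool's axes at that moment; what a row does not reach only later rows make up. A row lasts 1/8 s, in which the tool goes at most 62.5 mm and 10.7 degrees, less where a joint would pass 70% of its speed; a pose out of reach is approached as far as the arm can. A call with a gripper value outside its range is refused whole. "hand" is the opening, from 0 (shut) to 1 (fully open), set as the call begins (left out, the last holds). The fingers move at their own pace and stop on an object; "force" is the grip in N (left out, the last holds). Time passes only in rows, so rows that repeat a pose let the fingers close. It gives the time, the measured TCP pose, the force, the opening and the grip force at its end, in the units of the state.
- telemetry.get_state(): the state, without advancing time (a new reading comes with each control period).
- get_image(name): name is "scene" or "top" or "wrist"; returns a dict with "img" (400x640x3 uint8, red, green, blue), "fx", "fy", "cx", "cy" (pixels), "k1" (the pictures are not rectified: a ray, as slopes to the right and down, at radius r is drawn at 1 + k1 r^2 times it, then the intrinsics apply), "pose" (4x4, takes a point from camera to world coordinates). Camera axes: x right, y up, looking along -z (the intrinsics and any distortion apply to the point x, -y, -z); pixel columns grow to the right and rows downward; lengths in m; the calibration is good to about 2 mm. A picture is of the moment at which its call begins. There is no depth.
- ticket.finish_job(): hands the job in; it is judged then, once.
The state is a dict: "time": time; "q": joint angles; "joint_vel": joint speeds; "joint_torque": joint torques, N m; "tool_pos": TCP position; "ee_rot": TCP orientation; "ft_force": force on the tool from outside, world axes, zero at the start; "moment": the same for the moment, N m; "opening": finger opening in m; "grip_force": force on a finger pad.
Only numpy, scipy, OpenCV 4.12 (cv2) and the standard library are available. Lean on these libraries where they do the work, as an engineer would, in place of code of your own. Each camera call takes 0.05 s, during which the arm holds its last target. There are 200 camera calls.

## Working session

There is one attempt and no reset: what is moved stays moved. The work goes in short steps, Python scripts to look and compute and a tool call to move; the robot and the scene stay as the last step left them, time stands still between calls to the robot, and variables do not carry over. Pictures are saved under pics/ and viewed, at most 14 in all, crops included, and the job is handed in when it is done.

Besides the shell and the picture viewer there is one more tool, called after "Emit:" by a JSON object that holds its "name" and its "arguments". carry_out: Moves the arm, as the interface text tells. Its arguments: {"type":"object","properties":{"series":{"type":"array"},"hand":{"type":"number"},"force":{"type":"number"}},"required":["series"]}

```bash
ls; mkdir -p pics; cat > h.py <<'E'
import numpy as np, cv2
from cell import telemetry, get_image, ticket
from scipy.spatial.transform import Rotation as R
def pix(c,P):
    P=np.atleast_2d(P); T=np.linalg.inv(c["pose"]); p=P@T[:3,:3].T+T[:3,3]
    s=np.c_[p[:,0]/-p[:,2],-p[:,1]/-p[:,2]]; r2=(s**2).sum(1,keepdims=True); s=s*(1+c["k1"]*r2)
    return np.c_[s[:,0]*c["fx"]+c["cx"],s[:,1]*c["fy"]+c["cy"]]
def ray(c,uv):
    uv=np.atleast_2d(np.array(uv,float)); d=np.c_[(uv[:,0]-c["cx"])/c["fx"],(uv[:,1]-c["cy"])/c["fy"]]
    s=d.copy()
    for _ in range(20): s=d/(1+c["k1"]*(s**2).sum(1,keepdims=True))
    v=np.c_[s[:,0],-s[:,1],-np.ones(len(s))]@c["pose"][:3,:3].T
    return c["pose"][:3,3],v
def onz(c,uv,z):
    o,v=ray(c,uv); return o+v*((z-o[2])/v[:,2])[:,None]
def save(c,n,crop=None,k=1):
    im=c["img"][:,:,::-1]
    if crop: x0,y0,x1,y1=crop; im=im[y0:y1,x0:x1]
    cv2.imwrite(f"pics/{n}.png",cv2.resize(im,None,fx=k,fy=k,interpolation=cv2.INTER_CUBIC))
def st():
    s=telemetry.get_state(); print({k:np.round(s[k],4).tolist() for k in ("time","q","tool_pos","ee_rot","ft_force","opening","grip_force")}); return s
def delta(target,yaw=None):
    """tool-frame shift (cm) to a world TCP target"""
    s=telemetry.get_state(); Rm=R.from_quat(s["ee_rot"])
    print("cm:",np.round(Rm.inv().apply(np.array(target)-s["tool_pos"])*100,2),"axes x,y,z of tool in world:\n",np.round(Rm.as_matrix().T,3))
E
python3 - <<'E'
from h import *
import pickle
st(); delta([0.5,0,0.3])
cs={n:get_image(n) for n in("scene","top","wrist")}
pickle.dump(cs,open("c0.pkl","wb"))
for n,c in cs.items(): print(n,c["fx"],c["k1"],np.round(c["pose"],3).tolist()); save(c,n+"0",k=1.25)
E
```

```text
pics
{'time': 0.0, 'q': [1.0024, 0.4352, 0.025, 1.5741, -0.0116, 1.134, -0.0751], 'tool_pos': [0.2804, -0.558, 0.226], 'ee_rot': [0.973, 0.2308, -0.0002, -0.0007], 'ft_force': [1.0323, 0.2229, -0.1147], 'opening': 0.0918, 'grip_force': 0.0}
cm: [ 44.68 -40.01  -7.35] axes x,y,z of tool in world:
 [[ 0.893  0.449 -0.   ]
 [ 0.449 -0.893 -0.002]
 [-0.001  0.001 -1.   ]]
scene 487.92931874349824 -0.08175228812855545 [[-0.399, -0.619, 0.676, 1.899], [0.917, -0.283, 0.282, 0.467], [0.016, 0.733, 0.68, 1.538], [0.0, 0.0, 0.0, 1.0]]
top 436.4590324347478 0.03830998204683682 [[-0.022, 0.976, -0.215, 0.202], [-1.0, -0.02, 0.009, -0.082], [0.004, 0.215, 0.977, 1.654], [0.0, 0.0, 0.0, 1.0]]
wrist 353.67588107123385 -0.019656836006435932 [[0.449, 0.864, 0.227, 0.341], [-0.894, 0.435, 0.112, -0.526], [-0.002, -0.253, 0.967, 0.383], [0.0, 0.0, 0.0, 1.0]]
```

View pics/top0.png

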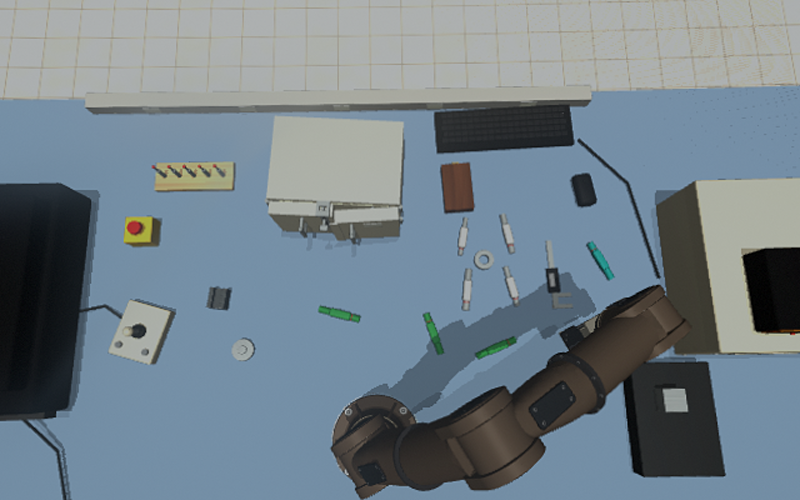

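View pics/scene0.png

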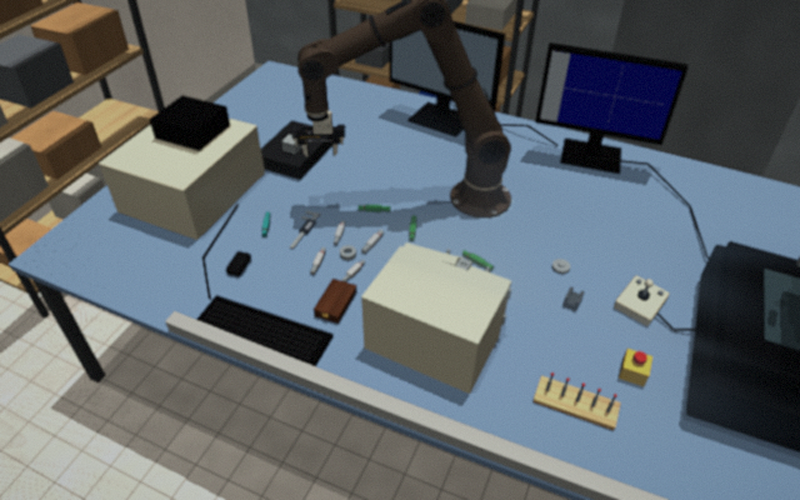

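Top view (800-wide picture): cabinet roof spans (275,117)–(404,122)–(397,205)–(268,200), and its leaves face the robot. Four white/silver gauges are at (463,236), (507,234), (467,289) and (511,286). The look-alikes, green at (340,313), (433,333), (496,348) and turquoise at (600,260), are excluded by colour. I'll confirm in a crop and measure.

```bash
python3 - <<'E'
from h import *
import pickle
c=pickle.load(open("c0.pkl","rb"))["top"]; im=c["img"]
save(c,"crop0",(208,85,498,300),2.75)
hsv=cv2.cvtColor(im,cv2.COLOR_RGB2HSV)
# gauges: low-saturation non-blue things
m=((hsv[...,1]<75)&(hsv[...,2]>95)).astype(np.uint8)
n,l,s,ce=cv2.connectedComponentsWithStats(m)
for i in range(1,n):
    if 25<s[i,4]<600 and 100<ce[i][1]<300 and 200<ce[i][0]<500:
        ys,xs=np.where(l==i); P=onz(c,np.c_[xs,ys],0.016)[:,:2]; mu=P.mean(0); w,v=np.linalg.eigh(np.cov((P-mu).T)); t=(P-mu)@v[:,1]
        print(np.round(ce[i]),s[i,4],np.round(mu,3),"len",round(np.ptp(t),3),"yaw",round(np.degrees(np.arctan2(v[1,1],v[0,1])),1))
# roof
m=((hsv[...,1]<70)&(hsv[...,2]>150)).astype(np.uint8)[85:175,205:335]
m=cv2.morphologyEx(m,cv2.MORPH_OPEN,np.ones((5,5)))
k=max(cv2.findContours(m,0,2)[0],key=cv2.contourArea)
a=cv2.approxPolyDP(k,4,True)[:,0]+[205,85]; print(a.tolist()); print(np.round(onz(c,a,0.24),3).tolist())
print(im[130,270],im[160,280],im[185,371],im[232,374])
E
```

```text
[365. 170.] 28 [ 0.664 -0.256] len 0.09 yaw 91.9
[406. 186.] 220 [ 0.595 -0.411] len 0.134 yaw -169.6
[370. 189.] 192 [ 0.587 -0.273] len 0.126 yaw 169.2
[259. 181.] 39 [0.628 0.158] len 0.036 yaw -179.5
[440. 203.] 139 [ 0.528 -0.536] len 0.091 yaw -178.5
[387. 207.] 194 [ 0.515 -0.334] len 0.067 yaw -172.9
[409. 228.] 215 [ 0.434 -0.413] len 0.13 yaw -165.7
[374. 231.] 232 [ 0.424 -0.279] len 0.131 yaw 173.5
[441. 224.] 37 [ 0.447 -0.536] len 0.035 yaw -176.0
[449. 240.] 158 [ 0.385 -0.561] len 0.063 yaw 99.2
[472. 259.] 67 [ 0.312 -0.64 ] len 0.049 yaw 157.8
[[323, 97], [298, 96], [314, 94], [310, 89], [205, 90], [205, 126], [215, 124], [213, 157], [254, 161], [216, 161], [214, 170], [254, 171], [254, 164], [264, 160], [319, 162]]
[[0.867, -0.097, 0.24], [0.872, -0.01, 0.24], [0.879, -0.065, 0.24], [0.898, -0.052, 0.24], [0.9, 0.314, 0.24], [0.767, 0.309, 0.24], [0.774, 0.276, 0.24], [0.656, 0.279, 0.24], [0.639, 0.141, 0.24], [0.642, 0.268, 0.24], [0.61, 0.274, 0.24], [0.604, 0.14, 0.24], [0.629, 0.141, 0.24], [0.642, 0.107, 0.24], [0.631, -0.078, 0.24]]
[172 176 167] [174 178 173] [171 175 176] [171 175 177]
```

View pics/crop0.png

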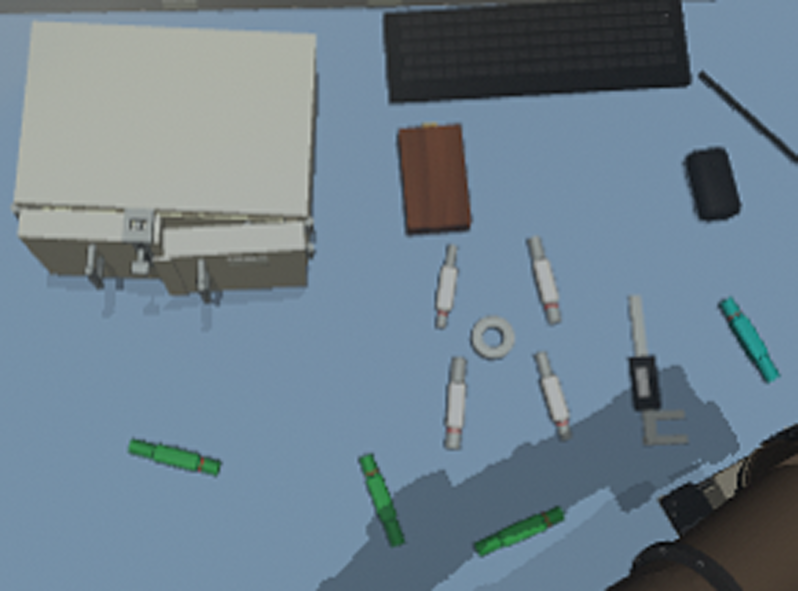

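Crop shows four white gauges with red bands at (447,287), (544,280), (456,403), (553,395). They are white aluminium with steel ends, while the others are plainly green or turquoise. The active leaf is slightly ajar, and its handle is at (205,280). The roof corners give the cabinet pose.

```bash
cat >> h.py <<'E'
def cabfit(W,L):
    a=W-W.mean(0); b=L-L.mean(0); th=np.arctan2((b[:,0]*a[:,1]-b[:,1]*a[:,0]).sum(),(a*b).sum())
    Rm=np.array([[np.cos(th),-np.sin(th)],[np.sin(th),np.cos(th)]]); t=W.mean(0)-Rm@L.mean(0)
    return th,t,W-(L@Rm.T+t)
E
python3 - <<'E'
from h import *
import pickle
cs=pickle.load(open("c0.pkl","rb")); c=cs["top"]
uv=np.array([(33,22),(315,34),(310,218),(16,207)])/[798/290,591/215]+[208,85]
W=onz(c,uv,0.24)[:,:2]; L=np.array([(.12,.18),(.12,-.18),(-.12,-.18),(-.12,.18)])
print(cabfit(W,L),np.linalg.norm(W-np.roll(W,1,0),axis=1))
s=cs["scene"]
# scene roof corners: 800px: back right... 
uv=np.array([(412,247),(511,285),(471,348),(364,292)])/1.25
W=onz(s,uv,0.24)[:,:2]; print(np.round(W,3),np.linalg.norm(W-np.roll(W,1,0),axis=1))
g=cv2.cvtColor(c["img"],cv2.COLOR_RGB2GRAY)
E
```

```text
(np.float64(-0.05800373256860776), array([0.75537193, 0.08970216]), array([[ 0.00259457, -0.00087767],
       [ 0.00095363,  0.00218894],
       [-0.00187274, -0.00059712],
       [-0.00167546, -0.00071416]])) [0.24427234 0.35703829 0.24267798 0.35989465]
[[ 0.616 -0.042]
 [ 0.645  0.286]
 [ 0.911  0.253]
 [ 0.847 -0.094]] [0.23696162 0.32896765 0.26766107 0.35282657]
```

Emit:
{"name": "carry_out", "arguments": {"series": [[[0,0,-6,0,0,0],[4,-4,-12,0,0,8],[9,-8,-14,0,0,16],[14,-12,-14,0,0,22],[18,-16,-14,0,0,28],[22,-20,-14,0,0,30],[26,-24,-14,0,0,30],[30,-28,-14,0,0,30]]], "hand": 0}}

```text
time: 1.15
tool_pos: [0.4232, -0.1714, 0.3667]
ee_rot: [1.0, -0.029, 0.0, 0.0]
ft_force: [1.5, -0.4, 0.4]
opening: 0.0163
grip_force: 0.0
```

Emit:
{"name": "carry_out", "arguments": {"series": [[[0.6,-4,0.5,0,0,0],[1.2,-9,1,0,0,0],[2,-14,2,0,0,0],[3,-19,3,0,0,0],[4,-24,3.7,0,0,0],[4.5,-28,3.7,0,0,0],[4.65,-30.6,3.7,0,0,0],[4.65,-30.6,3.7,0,0,0]]]}}

```text
time: 2.15
tool_pos: [0.4867, 0.1314, 0.3294]
ee_rot: [1.0, -0.027, -0.0, -0.0]
ft_force: [0.4, -2.0, -0.4]
opening: 0.0003
grip_force: 0.0
```

```bash
cat >> h.py <<'E'
TH,T0=-0.058,np.array([.7554,.0897])
def c2w(P):
    P=np.atleast_2d(P).astype(float); c,s=np.cos(TH),np.sin(TH); return np.c_[T0[0]+c*P[:,0]-s*P[:,1],T0[1]+s*P[:,0]+c*P[:,1],P[:,2]]
def w2c(P):
    P=np.atleast_2d(P).astype(float); c,s=np.cos(TH),np.sin(TH); d=P[:,:2]-T0; return np.c_[c*d[:,0]+s*d[:,1],-s*d[:,0]+c*d[:,1],P[:,2]]
E
python3 - <<'E'
from h import *
s=st(); print("tcp cab",w2c(s["tool_pos"]))
c=get_image("wrist"); 
print(pix(c,c2w([[-.184,.026,.205],[-.12,.18,.24],[-.162,.008,.24],[-.162,.044,.24],[-.193,.088,.211]])))
import pickle; pickle.dump(c,open("w1.pkl","wb")); save(c,"w1",k=1.25)
E
```

```text
{'time': 2.15, 'q': [-0.0119, 0.1996, -0.4293, 1.6682, 0.0849, 1.2929, -2.0819], 'tool_pos': [0.4867, 0.1314, 0.3294], 'ee_rot': [0.9996, -0.027, -0.0004, -0.0003], 'ft_force': [0.4077, -2.0005, -0.4229], 'opening': 0.0003, 'grip_force': 0.0}
tcp cab [[-0.27065137  0.02610115  0.32936582]]
[[321.19124919  72.34834452]
 [ 76.23473919 -38.22694475]
 [349.62072745  33.17749511]
 [294.01676872  32.94391895]
 [238.34802563  84.17501661]]
```

View pics/w1.png

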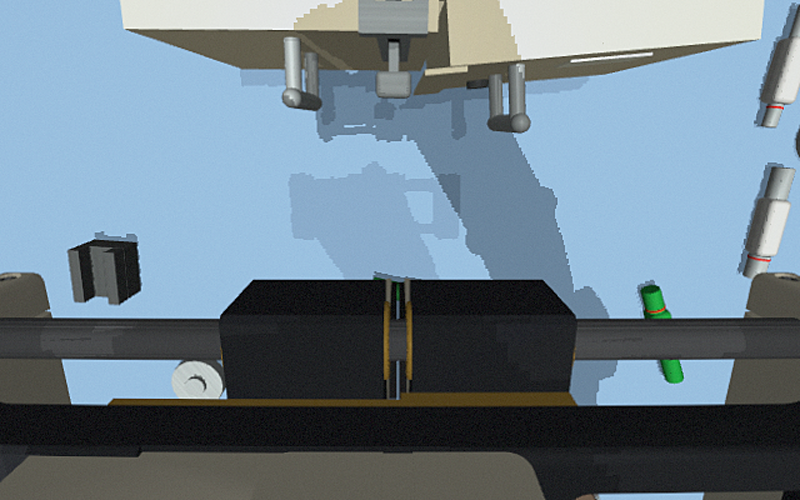

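```bash
python3 - <<'E'
from h import *
import pickle
c=pickle.load(open("w1.pkl","rb"))
uv=np.array([(292,98),(359,32),(428,32),(394,71),(394,96)])/1.25
for p,z in zip(uv,[.211,.24,.24,.205,.205]): print(w2c(onz(c,p,z)))
E
```

```text
[[-0.18886192  0.0913398   0.211     ]]
[[-0.15759557  0.04834218  0.24      ]]
[[-0.157469    0.01276794  0.24      ]]
[[-0.17287618  0.03056546  0.205     ]]
[[-0.18724783  0.03053448  0.205     ]]
```

Emit:
{"name": "carry_out", "arguments": {"series": [[[4,-0.2,2,0,0,0],[8.8,-0.4,6,0,0,0],[8.8,-0.4,10,0,0,0],[8.8,-0.4,11.7,0,0,0],[8.8,-0.4,12.8,0,0,0],[8.8,-0.4,13.8,0,0,0],[8.8,-0.4,14.8,0,0,0],[8.8,-0.4,14.9,0,0,0]]]}}

```text
time: 3.2
tool_pos: [0.5753, 0.1287, 0.1818]
ee_rot: [1.0, -0.029, 0.001, -0.0]
ft_force: [-1.8, 4.4, 5.4]
opening: 0.0005
grip_force: 3.0
```

```bash
sed -i 's/^TH,T0=.*/TH,T0=-0.058,np.array([.7595,.0935])/' h.py; python3 - <<'E'
from h import *
s=st(); print(w2c(s["tool_pos"]))
E
```

```text
{'time': 3.2, 'q': [-0.035, 0.4503, -0.3875, 1.6963, 0.1927, 1.031, -2.1149], 'tool_pos': [0.5753, 0.1287, 0.1818], 'ee_rot': [0.9996, -0.0287, 0.0007, -0.0004], 'ft_force': [-1.8443, 4.4093, 5.3775], 'opening': 0.0005, 'grip_force': 2.9787}
[[-0.18594606  0.02449433  0.18178031]]
```

Emit:
{"name": "carry_out", "arguments": {"series": [[[0,0,0.2,0,0,0],[0,0,0.3,0,0,0],[0,0,0.3,0,0,0],[0,0,-3,0,0,0],[-3,0,-8,0,0,0],[-8,0,-10,0,0,0],[-10,3,-10,0,0,0],[-10,6,-10,0,0,0]]], "hand": 0.6}}

```text
time: 4.2
tool_pos: [0.4704, 0.0729, 0.2819]
ee_rot: [1.0, -0.028, 0.001, 0.001]
ft_force: [0.5, -0.4, -0.5]
opening: 0.0552
grip_force: 0.0
```

```bash
python3 - <<'E'
from h import *
import pickle
s=st(); print(w2c(s["tool_pos"]))
c=get_image("wrist"); pickle.dump(c,open("w2.pkl","wb")); save(c,"w2",(100,0,640,250),1.48)
print((pix(c,c2w([[-.184,.026,.205],[-.184,.026,.179]]))-[100,0])*1.48)
E
```

```text
{'time': 4.2, 'q': [0.0836, 0.1765, -0.4069, 1.812, 0.0777, 1.1673, -1.9758], 'tool_pos': [0.4704, 0.0729, 0.2819], 'ee_rot': [0.9996, -0.0284, 0.0008, 0.0007], 'ft_force': [0.4917, -0.4017, -0.5342], 'opening': 0.0552, 'grip_force': 0.0}
[[-0.28746433 -0.03731468  0.28193089]]
[[175.69454401  57.76952283]
 [190.78869674  66.82200969]]
```

View pics/w2.png

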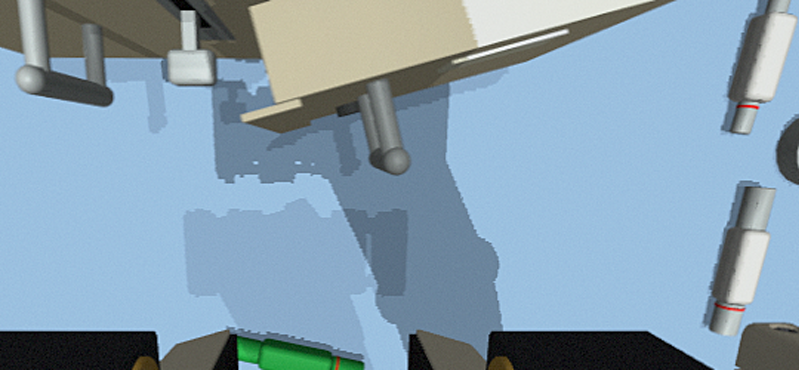

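The thumb-piece at (190,66) matches the fully drawn position. The active leaf's handle knob is at (397,160), and the leaf stands ajar.

```bash
python3 - <<'E'
from h import *
import pickle
c=pickle.load(open("w2.pkl","rb"))
p=w2c(onz(c,np.array([397,160])/1.48+[100,0],.209))[0]; print(p)
r=p[:2]-[-.122,-.178]; print(np.hypot(*r),"ang",np.arctan2(r[1],r[0])-np.arctan2(.133,-.071))
h=np.array([-.122,-.178]);r0=np.array([-.071,.133])
for a in np.arange(0.1,2.0,.1):
    C,S=np.cos(a),np.sin(a); print(round(a,2),np.round((h+[C*r0[0]-S*r0[1],S*r0[0]+C*r0[1]])*100,2))
h=np.array([-.122,.178]);r0=np.array([-.071,-.090]);print()
for a in np.arange(0.,2.0,.1):
    C,S=np.cos(a),-np.sin(a); print(round(a,2),np.round((h+[C*r0[0]-S*r0[1],S*r0[0]+C*r0[1]])*100,2))
E
```

```text
[-0.2255953  -0.06736673  0.209     ]
0.15156419483193845 ang 0.26220986354466325
0.1 [-20.59  -5.28]
0.2 [-21.8   -6.18]
0.3 [-22.91  -7.19]
0.4 [-23.92  -8.31]
0.5 [-24.81  -9.53]
0.6 [-25.57 -10.83]
0.7 [-26.2 -12.2]
0.8 [-26.69 -13.63]
0.9 [-27.03 -15.09]
1.0 [-27.23 -16.59]
1.1 [-27.27 -18.09]
1.2 [-27.17 -19.6 ]
1.3 [-26.91 -21.08]
1.4 [-26.51 -22.54]
1.5 [-25.97 -23.94]
1.6 [-25.29 -25.29]
1.7 [-24.47 -26.55]
1.8 [-23.54 -27.74]
1.9 [-22.49 -28.82]

0.0 [-19.3   8.8]
0.1 [-20.16   9.55]
0.2 [-20.95  10.39]
0.3 [-21.64  11.3 ]
0.4 [-22.24  12.28]
0.5 [-22.75  13.31]
0.6 [-23.14  14.38]
0.7 [-23.43  15.49]
0.8 [-23.6   16.62]
0.9 [-23.66  17.77]
1.0 [-23.61  18.91]
1.1 [-23.44  20.05]
1.2 [-23.16  21.16]
1.3 [-22.77  22.23]
1.4 [-22.28  23.27]
1.5 [-21.68  24.25]
1.6 [-20.99  25.16]
1.7 [-20.21  26.  ]
1.8 [-19.35  26.76]
1.9 [-18.42  27.43]
```

Emit:
{"name": "carry_out", "arguments": {"series": [[[2,1,0,0,0,-8],[5,3,1,0,0,-15],[6.2,3.1,3,0,0,-15],[6.2,3.1,5,0,0,-15],[6.2,3.1,7,0,0,-15],[6.2,3.1,9.5,0,0,-15],[6.2,3.1,9.5,0,0,-15]]]}}

```text
time: 5.12
tool_pos: [0.5302, 0.0393, 0.184]
ee_rot: [0.995, 0.101, -0.002, 0.0]
ft_force: [-0.5, -0.5, -0.3]
opening: 0.0549
grip_force: 0.0
```

Emit:
{"name": "carry_out", "arguments": {"series": [[[0,0,0,0,0,0],[0,0,0,0,0,0],[0,0,0,0,0,0],[0,0,0,0,0,0]]], "hand": 0, "force": 20}}

```text
time: 5.62
tool_pos: [0.5322, 0.0395, 0.1861]
ee_rot: [0.995, 0.102, 0.0, 0.0]
ft_force: [-0.2, -0.9, -0.3]
opening: 0.0199
grip_force: 0.0
```

```bash
cat >> h.py <<'E'
def rows(path):
    """path: list of (cab x,y,z [cm], yaw deg rel. to cab, tool x axis) -> rows from the present pose (measured)"""
    s=telemetry.get_state(); Rm=R.from_quat(s["ee_rot"])
    for x,y,z,a in path:
        w=c2w([x/100,y/100,z/100])[0]; d=Rm.inv().apply(w-s["tool_pos"])*100
        t=np.radians(a)+TH; T=R.from_matrix(np.array([[np.cos(t),np.sin(t),0],[np.sin(t),-np.cos(t),0],[0,0,-1]]))
        v=np.degrees((Rm.inv()*T).as_rotvec()); print(np.round(np.r_[d,v],1).tolist())
def arc(side,angs,z,yaw0=0,f=1.):
    h=np.array([-.122,-.178*side]); r0=np.array([-.071,(.133 if side>0 else -.09)]); out=[]
    for a in angs:
        C,S=np.cos(a),np.sin(a)*side; p=(h+[C*r0[0]-S*r0[1],S*r0[0]+C*r0[1]])*100; out.append((p[0],p[1],z,yaw0+side*np.degrees(a)*f))
    return out
E
python3 - <<'E'
from h import *
s=st(); print(w2c(s["tool_pos"]))
rows(arc(1,[.3,.4,.55,.7,.85,1.0,1.15,1.3],18.7))
E
```

```text
{'time': 5.625, 'q': [0.1284, 0.3604, -0.395, 1.8243, 0.1635, 0.9882, -1.7011], 'tool_pos': [0.5322, 0.0395, 0.1861], 'ee_rot': [0.9948, 0.1017, 0.0003, 0.0001], 'ft_force': [-0.152, -0.8877, -0.3057], 'opening': 0.0199, 'grip_force': 0.0}
[[-0.22381414 -0.06708374  0.18609252]]
[-0.6, 0.3, -0.1, 0.0, -0.0, -2.2]
[-1.9, 1.2, -0.1, 0.0, -0.0, -7.9]
[-3.6, 2.6, -0.1, 0.0, -0.0, -16.5]
[-5.1, 4.3, -0.1, 0.0, -0.0, -25.1]
[-6.3, 6.2, -0.1, 0.0, -0.0, -33.7]
[-7.2, 8.3, -0.1, 0.0, -0.0, -42.3]
[-7.8, 10.5, -0.1, 0.0, -0.0, -50.9]
[-8.1, 12.7, -0.1, 0.0, -0.0, -59.5]
```

Emit:
{"name": "carry_out", "arguments": {"series": [[[0,0,0,0,0,0],[0,0,0,0,0,0],[-0.6,0.3,-0.1,0,0,-2],[-1.9,1.2,-0.1,0,0,-8],[-3.6,2.6,-0.1,0,0,-16.5],[-5.1,4.3,-0.1,0,0,-25],[-6.3,6.2,-0.1,0,0,-33.5],[-7.2,8.3,-0.1,0,0,-42]]]}}

```text
time: 6.62
tool_pos: [0.4779, -0.0563, 0.1861]
ee_rot: [0.891, 0.454, 0.0, -0.001]
ft_force: [7.8, 0.8, -12.8]
opening: 0.0115
grip_force: 20.0
```

```bash
python3 - <<'E'
from h import *
s=st(); print(w2c(s["tool_pos"]))
rows(arc(1,[1.0,1.15,1.3,1.45,1.6,1.75,1.88],18.7))
E
```

```text
{'time': 6.625, 'q': [0.4368, 0.2975, -0.5293, 1.9336, 0.1806, 0.9572, -0.8061], 'tool_pos': [0.4779, -0.0563, 0.1861], 'ee_rot': [0.891, 0.4541, 0.0002, -0.0006], 'ft_force': [7.8033, 0.8372, -12.841], 'opening': 0.0115, 'grip_force': 19.9956}
[[-0.27239683 -0.16583081  0.18606359]]
[0.0, 0.0, -0.1, -0.0, -0.0, 0.0]
[-1.9, 1.2, -0.1, -0.0, -0.0, -8.6]
[-3.6, 2.7, -0.1, -0.0, -0.1, -17.2]
[-5.1, 4.4, -0.1, -0.0, -0.1, -25.7]
[-6.3, 6.3, -0.1, -0.0, -0.1, -34.3]
[-7.2, 8.4, -0.1, -0.0, -0.1, -42.9]
[-7.7, 10.3, -0.1, -0.0, -0.1, -50.4]
```

Emit:
{"name": "carry_out", "arguments": {"series": [[[-1.9,1.2,0,0,0,-8.5],[-3.6,2.7,0,0,0,-17],[-5.1,4.4,0,0,0,-25.5],[-6.3,6.3,0,0,0,-34],[-7.2,8.4,0,0,0,-43],[-7.7,10.3,0,0,0,-50],[-7.7,10.3,0,0,0,-50]]]}}

```text
time: 7.5
tool_pos: [0.516, -0.1796, 0.186]
ee_rot: [0.618, 0.786, 0.0, -0.001]
ft_force: [-0.0, 1.1, -3.3]
opening: 0.0116
grip_force: 20.0
```

Emit:
{"name": "carry_out", "arguments": {"series": [[[0,0,0,0,0,0],[0,0,0,0,0,0],[0,0,-5,0,0,0],[0,0,-10,0,0,0],[0,0,-13,0,0,0]]], "hand": 0.6}}

```text
time: 8.12
tool_pos: [0.5162, -0.1788, 0.3197]
ee_rot: [0.618, 0.786, 0.0, 0.002]
ft_force: [0.2, -0.2, -0.8]
opening: 0.0538
grip_force: 0.0
```

```bash
python3 - <<'E'
from h import *
s=st(); print(w2c(s["tool_pos"]))
c=get_image("top"); save(c,"t1",(190,80,500,300),2.58)
rows([(-27,-15,30,110),(-27,-10,30,120),(-25,-5,30,130),(-25,0,30,140),(-23,5,30,150),(-21,8.8,30,160),(-20,8.8,28,170),(-19.3,8.8,24,180)])
E
```

```text
{'time': 8.125, 'q': [0.7468, 0.318, -0.6791, 1.5814, 0.2057, 1.3117, 0.2786], 'tool_pos': [0.5162, -0.1788, 0.3197], 'ee_rot': [0.6179, 0.7863, 0.0004, 0.0016], 'ft_force': [0.1958, -0.1847, -0.7921], 'opening': 0.0538, 'grip_force': 0.0}
[[-0.22715509 -0.28593842  0.31972572]]
[14.3, -0.3, 2.2, 0.3, 0.2, -3.0]
[19.1, 1.2, 2.2, 0.3, 0.3, -13.0]
[23.3, 4.6, 2.2, 0.3, 0.3, -23.0]
[28.1, 6.0, 2.2, 0.3, 0.3, -33.0]
[32.3, 9.4, 2.2, 0.2, 0.3, -43.0]
[35.3, 12.4, 2.2, 0.2, 0.4, -53.0]
[35.0, 13.4, 4.2, 0.2, 0.4, -63.0]
[34.8, 14.0, 8.2, 0.1, 0.4, -73.0]
```

View pics/t1.png

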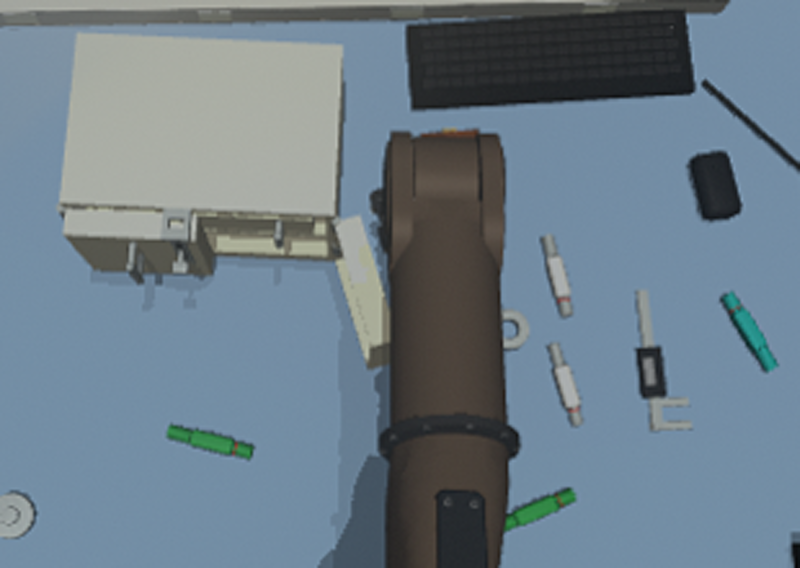

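The active leaf stands well past square, running from (345,220) to (380,365). Next is the passive handle.

Emit:
{"name": "carry_out", "arguments": {"series": [[[5,-0.2,1,0,0,0],[10,-0.3,2,0,0,-5],[15,0,2,0,0,-10],[20,2,2,0,0,-18],[24.5,5,2,0,0,-27],[28.5,7.5,2,0,0,-36],[32,9.5,2,0,0,-45],[34,12,2,0,0,-54]]]}}

```text
time: 9.18
tool_pos: [0.5511, 0.182, 0.2971]
ee_rot: [0.19, 0.982, 0.0, 0.0]
ft_force: [0.6, 0.8, -0.2]
opening: 0.055
grip_force: 0.0
```

```bash
python3 - <<'E'
from h import *
s=st(); print(w2c(s["tool_pos"]))
rows([(-19.3,8.8,26,180),(-19.3,8.8,22,180),(-19.3,8.8,18.5,180)])
E
```

```text
{'time': 9.175, 'q': [0.2325, 0.4751, -0.9608, 1.5242, 0.3948, 1.3483, 0.425], 'tool_pos': [0.5511, 0.182, 0.2971], 'ee_rot': [0.1899, 0.9818, 0.0001, 0.0002], 'ft_force': [0.5913, 0.7584, -0.158], 'opening': 0.055, 'grip_force': 0.0}
[[-0.21313994  0.07629299  0.29708963]]
[-1.5, 1.8, 3.7, 0.0, 0.0, -18.6]
[-1.5, 1.7, 7.7, 0.0, 0.0, -18.6]
[-1.5, 1.7, 11.2, 0.0, 0.0, -18.6]
```

Emit:
{"name": "carry_out", "arguments": {"series": [[[-0.7,0.9,0.5,0,0,-9],[-1.5,1.7,1,0,0,-18.5],[-1.5,1.7,4.5,0,0,-18.5],[-1.5,1.7,7,0,0,-18.5],[-1.5,1.7,9.5,0,0,-18.5],[-1.5,1.7,11,0,0,-18.5],[-1.5,1.7,11,0,0,-18.5]]]}}

```text
time: 10.05
tool_pos: [0.5717, 0.1891, 0.1861]
ee_rot: [0.033, 0.999, -0.0, -0.001]
ft_force: [0.5, 0.0, -0.3]
opening: 0.0551
grip_force: 0.0
```

Emit:
{"name": "carry_out", "arguments": {"series": [[[0,0,0,0,0,0],[0,0,0,0,0,0],[0,0,0,0,0,0],[0,0,0,0,0,0],[0,0,0,0,0,0],[0,0,0,0,0,0]]], "hand": 0}}

```text
time: 10.8
tool_pos: [0.5724, 0.1918, 0.187]
ee_rot: [0.033, 0.999, 0.002, 0.001]
ft_force: [2.4, 7.8, -4.6]
opening: 0.0109
grip_force: 20.0
```

```bash
python3 - <<'E'
from h import *
s=st(); print(w2c(s["tool_pos"]))
rows(arc(-1,[0,.1,.25,.4,.55,.7,.85,1.0],18.7,180))
E
```

```text
{'time': 10.8, 'q': [0.2131, 0.6237, -0.9727, 1.6249, 0.5453, 1.1854, 0.624], 'tool_pos': [0.5724, 0.1918, 0.187], 'ee_rot': [0.0325, 0.9995, 0.002, 0.0006], 'ft_force': [2.3574, 7.7703, -4.6185], 'opening': 0.0109, 'grip_force': 20.0057}
[[-0.19243993  0.0872946   0.18704142]]
[0.1, 0.1, 0.0, 0.2, 0.1, -0.4]
[0.9, 0.8, 0.0, 0.2, 0.0, 5.3]
[2.1, 2.1, 0.0, 0.2, 0.0, 13.9]
[3.0, 3.5, 0.0, 0.2, 0.0, 22.5]
[3.7, 5.1, 0.0, 0.2, -0.0, 31.1]
[4.2, 6.7, 0.0, 0.2, -0.0, 39.7]
[4.5, 8.4, 0.0, 0.2, -0.0, 48.3]
[4.4, 10.2, 0.0, 0.2, -0.1, 56.9]
```

Emit:
{"name": "carry_out", "arguments": {"series": [[[0.9,0.8,0,0,0,5.5],[2.1,2.1,0,0,0,14],[3,3.5,0,0,0,22.5],[3.7,5.1,0,0,0,31],[4.2,6.7,0,0,0,39.5],[4.5,8.4,0,0,0,48],[4.4,10.2,0,0,0,57]]]}}

```text
time: 11.68
tool_pos: [0.5355, 0.2939, 0.187]
ee_rot: [0.509, 0.861, -0.0, 0.001]
ft_force: [2.9, -1.4, 0.1]
opening: 0.0111
grip_force: 20.0
```

```bash
python3 - <<'E'
from h import *
s=st(); print(w2c(s["tool_pos"]))
rows(arc(-1,[1.0,1.15,1.3,1.45,1.6,1.75,1.88],18.7,180))
E
```

```text
{'time': 11.675, 'q': [-0.1087, 0.5515, -0.7255, 1.6157, 0.3966, 1.1266, -0.4301], 'tool_pos': [0.5355, 0.2939, 0.187], 'ee_rot': [0.5086, 0.861, -0.0001, 0.0006], 'ft_force': [2.8989, -1.3912, 0.0718], 'opening': 0.0111, 'grip_force': 19.9964}
[[-0.23519703  0.18712095  0.1870023 ]]
[0.2, 0.0, -0.0, 0.0, 0.1, -0.5]
[1.5, 1.2, -0.0, 0.0, 0.1, 8.1]
[2.6, 2.5, -0.0, 0.0, 0.1, 16.7]
[3.5, 4.0, -0.0, 0.0, 0.1, 25.3]
[4.1, 5.6, -0.0, 0.0, 0.1, 33.9]
[4.5, 7.2, -0.0, 0.0, 0.1, 42.4]
[4.7, 8.7, -0.0, 0.0, 0.1, 49.9]
```

Emit:
{"name": "carry_out", "arguments": {"series": [[[1.5,1.2,0,0,0,8],[2.6,2.5,0,0,0,16.5],[3.5,4,0,0,0,25],[4.1,5.6,0,0,0,34],[4.5,7.2,0,0,0,42],[4.7,8.7,0,0,0,50],[4.7,8.7,0,0,0,50]]]}}

```text
time: 12.55
tool_pos: [0.5907, 0.3761, 0.187]
ee_rot: [0.824, 0.566, 0.001, 0.002]
ft_force: [3.2, -4.6, 3.9]
opening: 0.0115
grip_force: 20.0
```

Emit:
{"name": "carry_out", "arguments": {"series": [[[0,0,0,0,0,0],[0,0,0,0,0,0],[0,0,-5,0,0,0],[0,0,-10,0,0,0],[0,0,-12,0,0,0]]], "hand": 0.6}}

```text
time: 13.18
tool_pos: [0.5882, 0.3788, 0.3104]
ee_rot: [0.823, 0.568, 0.002, -0.001]
ft_force: [1.4, 0.0, 0.2]
opening: 0.0537
grip_force: 0.0
```

```bash
python3 - <<'E'
from h import *
s=st(); print(w2c(s["tool_pos"]))
rows([(-18.5,22,30,60),(-22,0,30,30),(-20,-5,30,0),(-16,-10.5,28,0)])
E
```

```text
{'time': 13.175, 'q': [-0.3715, 0.565, -0.4963, 1.2029, 0.2602, 1.4302, -1.1991], 'tool_pos': [0.5882, 0.3788, 0.3104], 'ee_rot': [0.823, 0.568, 0.0022, -0.0005], 'ft_force': [1.4238, 0.0388, 0.2104], 'opening': 0.0537, 'grip_force': 0.0}
[[-0.18751692  0.27491513  0.3104057 ]]
[-5.2, 1.9, 1.0, 0.1, -0.3, 12.5]
[-27.2, 5.1, 0.9, -0.0, -0.3, 42.5]
[-31.4, 8.6, 0.9, -0.1, -0.3, 72.5]
[-35.4, 14.0, 2.9, -0.1, -0.3, 72.5]
```

Emit:
{"name": "carry_out", "arguments": {"series": [[[-5,1,0.5,0,0,9],[-10,2.2,1,0,0,18],[-15,3.3,1,0,0,27],[-20,4.2,1,0,0,36],[-25,5.3,1,0,0,45],[-29,7,1,0,0,54],[-32,10,1,0,0,63],[-34,15,1,0,0,72]]]}}

```text
time: 14.18
tool_pos: [0.6071, 0.0057, 0.2977]
ee_rot: [1.0, -0.027, 0.0, -0.0]
ft_force: [1.1, 0.1, 0.2]
opening: 0.0549
grip_force: 0.0
```

```bash
python3 - <<'E'
from h import *
s=st(); print(w2c(s["tool_pos"]))
c=get_image("wrist"); save(c,"w3",(0,0,640,260),1.25)
print(pix(c,c2w([[-.142,-.105,.212],[-.142,.105,.212],[-.12,-.105,.154+.061]]))*1.25)
rows([(-20,-10.5,28,0),(-14.2,-10.5,26,0),(-14.2,-10.5,22,0),(-14.2,-10.5,18.2,0)])
E
```

```text
{'time': 14.175, 'q': [0.0334, 0.3696, -0.1859, 1.4991, 0.0696, 1.2786, -1.7844], 'tool_pos': [0.6071, 0.0057, 0.2977], 'ee_rot': [0.9996, -0.0267, 0.0004, -0.0002], 'ft_force': [1.0862, 0.132, 0.1771], 'opening': 0.0549, 'grip_force': 0.0}
[[-0.14702366 -0.09652939  0.29766779]]
[[415.79197487 237.06397773]
 [ 50.03584053 235.34220114]
 [416.61366245 199.59682405]]
[-5.8, 0.2, 1.6, 0.2, -0.1, -0.6]
[-0.0, 0.1, 3.6, 0.2, -0.1, -0.6]
[-0.0, 0.1, 7.6, 0.2, -0.1, -0.6]
[-0.0, 0.1, 11.4, 0.2, -0.1, -0.6]
```

View pics/w3.png

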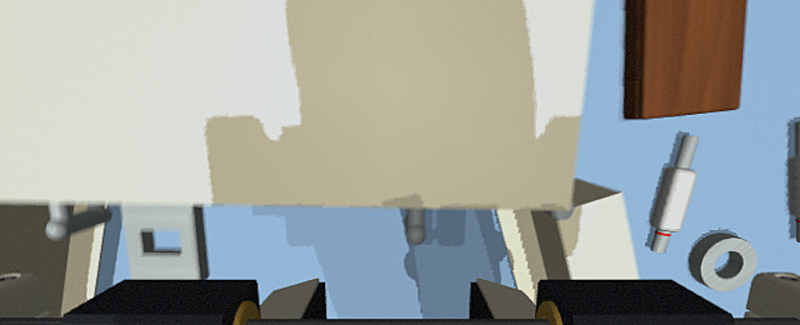

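Emit:
{"name": "carry_out", "arguments": {"series": [[[0.1,0.1,2,0,0,0],[0.1,0.1,5,0,0,0],[0.1,0.1,8,0,0,0],[0.1,0.1,10,0,0,0],[0.1,0.1,11.4,0,0,0],[0.1,0.1,11.4,0,0,0]]]}}

```text
time: 14.98
tool_pos: [0.6078, 0.0056, 0.1819]
ee_rot: [1.0, -0.024, -0.001, -0.0]
ft_force: [0.9, 0.5, 0.5]
opening: 0.0549
grip_force: 0.0
```

Emit:
{"name": "carry_out", "arguments": {"series": [[[0,0,0,0,0,0],[0,0,0,0,0,0],[0,0,0,0,0,0],[0,0,0,0,0,0],[0,0,0,0,0,0],[0,0,0,0,0,0]]], "hand": 0, "force": 30}}

```text
time: 15.72
tool_pos: [0.6084, -0.0039, 0.1833]
ee_rot: [1.0, -0.028, -0.0, 0.005]
ft_force: [-2.8, -22.6, 6.1]
opening: 0.0107
grip_force: 30.0
```

Emit:
{"name": "carry_out", "arguments": {"series": [[[0,0.9,0,0,0,0],[-1.5,0.9,0,0,0,0],[-4,0.9,0,0,0,0],[-7.5,0.9,0,0,0,0],[-11,0.9,0,0,0,0],[-14.5,0.9,0,0,0,0],[-17.5,0.9,0,0,0,0],[-19.2,0.9,0,0,0,0]]]}}

```text
time: 16.73
tool_pos: [0.4176, 0.0087, 0.1835]
ee_rot: [1.0, -0.023, 0.003, -0.002]
ft_force: [35.3, 5.4, -28.2]
opening: 0.0113
grip_force: 30.0
```

Emit:
{"name": "carry_out", "arguments": {"series": [[[-0.2,0,0,0,0,0],[-0.2,0,0,0,0,0]]]}}

```text
time: 16.98
tool_pos: [0.4171, 0.0086, 0.1836]
ee_rot: [1.0, -0.023, 0.003, -0.002]
ft_force: [9.2, 9.0, -7.1]
opening: 0.0107
grip_force: 30.0
```

```bash
python3 - <<'E'
from h import *
s=st(); print(w2c(s["tool_pos"]))
E
```

```text
{'time': 16.975, 'q': [0.0653, 0.1581, -0.2381, 2.0952, 0.0452, 0.8863, -1.8157], 'tool_pos': [0.4171, 0.0086, 0.1836], 'ee_rot': [0.9997, -0.0233, 0.0032, -0.0017], 'ft_force': [9.1769, 8.9798, -7.1407], 'opening': 0.0107, 'grip_force': 29.9935}
[[-0.33695058 -0.1045868   0.18360542]]
```

Emit:
{"name": "carry_out", "arguments": {"series": [[[0.4,0,0,0,0,0],[0.4,0,0,0,0,0],[0.4,0,-2,0,0,0],[0.4,0,-6,0,0,0],[0,3,-11,0,0,0],[0,8,-16,0,0,0],[-1,13,-18,0,0,0],[-2,18,-18,0,0,0]]], "hand": 0.6}}

```text
time: 17.98
tool_pos: [0.3854, -0.1752, 0.365]
ee_rot: [1.0, -0.025, 0.002, 0.001]
ft_force: [1.5, 0.3, -0.6]
opening: 0.0549
grip_force: 0.0
```

Emit:
{"name": "carry_out", "arguments": {"series": [[[-1,5,0,0,0,0],[-2,10,0,0,0,0],[-3,15,0,0,0,0],[-4,17,0,0,0,0],[-4,17,0,0,0,0],[-4,17,0,0,0,0]]]}}

```text
time: 18.73
tool_pos: [0.3375, -0.3398, 0.3627]
ee_rot: [1.0, -0.024, -0.0, -0.0]
ft_force: [0.7, -0.0, -0.1]
opening: 0.0551
grip_force: 0.0
```

```bash
python3 - <<'E'
from h import *
import pickle
s=st()
c=get_image("wrist"); t=get_image("top"); pickle.dump((c,t),open("w4.pkl","wb")); save(c,"w4",k=1.25)
W=c2w([[-.215+x,y,.154] for x,y in((0,0),)]); print(pix(t,W)*1)
save(t,"t2",(190,80,500,300),2.58)
E
```

```text
{'time': 18.725, 'q': [0.5204, 0.0975, 0.1756, 1.6971, -0.0179, 1.3489, -0.92], 'tool_pos': [0.3375, -0.3398, 0.3627], 'ee_rot': [0.9997, -0.0242, -0.0, -0.0003], 'ft_force': [0.6658, -0.0367, -0.1072], 'opening': 0.0551, 'grip_force': 0.0}
[[267.35438322 193.74252447]]
```

View pics/w4.png

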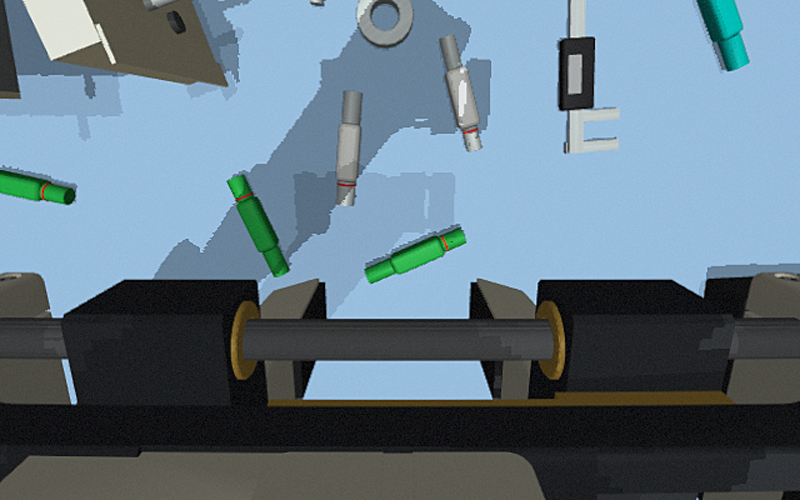

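View pics/t2.png

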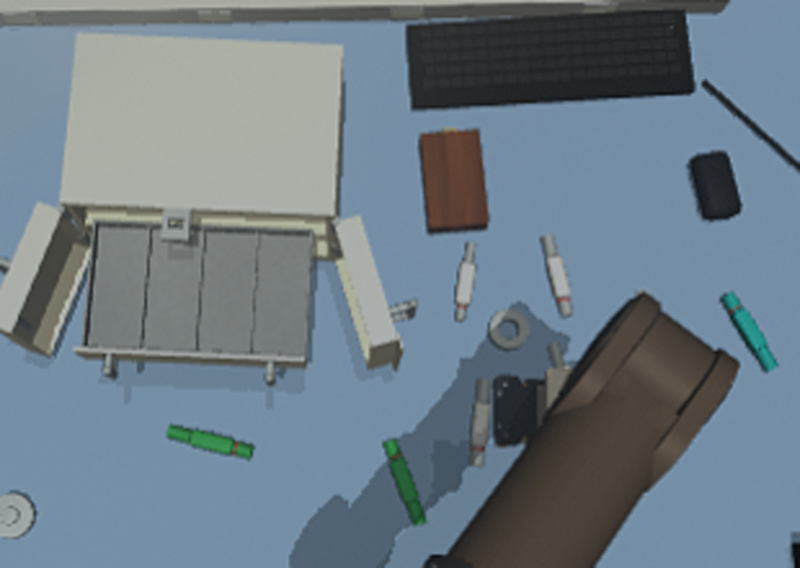

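Wrist view: near-left gauge is at (349,150), grip (349,122)–(347,180). The near-right gauge grip is (454,68)–(467,128). Both are white with red bands at the near end. Top view: the tray is fully out, and both leaves are wide open.

```bash
cat >> h.py <<'E'
def rw(path):
    """world x,y,z(cm), yaw deg"""
    s=telemetry.get_state(); Rm=R.from_quat(s["ee_rot"])
    for x,y,z,a in path:
        d=Rm.inv().apply(np.array([x,y,z])/100-s["tool_pos"])*100; t=np.radians(a)
        T=R.from_matrix(np.array([[np.cos(t),np.sin(t),0],[np.sin(t),-np.cos(t),0],[0,0,-1]]))
        print(np.round(np.r_[d,np.degrees((Rm.inv()*T).as_rotvec())],1).tolist())
E
python3 - <<'E'
from h import *
import pickle
c,t=pickle.load(open("w4.pkl","rb"))
for n,uv in dict(C=[(353,92),(350,122),(347,180),(346,206)],D=[(448,37),(454,68),(468,128),(475,150)]).items():
    P=onz(c,np.array(uv)/1.25,.02)[:,:2]; d=P[0]-P[3]; m=(P[1]+P[2])/2; yw=np.degrees(np.arctan2(d[1],d[0]))
    print(n,np.round(P,4).tolist(),"len",np.linalg.norm(d),"grip",np.linalg.norm(P[1]-P[2]),"ctr",m,yw)
    rw([(m[0]*100,m[1]*100,z,yw) for z in (20,10,.5)])
E
```

```text
C [[0.4395, -0.2946], [0.4084, -0.289], [0.3452, -0.2809], [0.3155, -0.2774]] len 0.12524592167621712 grip 0.06374999714318193 ctr [ 0.37679269 -0.28492177] -7.862706034546974
[3.6, -5.6, 16.3, -0.0, -0.0, 5.2]
[3.6, -5.6, 26.3, -0.0, -0.0, 5.2]
[3.6, -5.6, 35.8, -0.0, -0.0, 5.2]
D [[0.4897, -0.398], [0.4587, -0.4037], [0.3958, -0.418], [0.3716, -0.4256]] len 0.12127977080196665 grip 0.06452557253163599 ctr [ 0.42725431 -0.41087553] 13.14091077224939
[9.3, 6.7, 16.3, -0.0, -0.0, -15.8]
[9.3, 6.7, 26.3, -0.0, -0.0, -15.8]
[9.3, 6.7, 35.8, -0.0, -0.0, -15.8]
```

Emit:
{"name": "carry_out", "arguments": {"series": [[[1.5,-2.5,5,0,0,3],[3,-5,10,0,0,5],[3.6,-5.6,16,0,0,5],[3.6,-5.6,22,0,0,5],[3.6,-5.6,28,0,0,5],[3.6,-5.6,33,0,0,5],[3.6,-5.6,35.7,0,0,5],[3.6,-5.6,35.7,0,0,5]]]}}

```text
time: 19.82
tool_pos: [0.3751, -0.285, 0.0043]
ee_rot: [0.998, -0.067, -0.002, -0.001]
ft_force: [-0.6, 1.0, 0.1]
opening: 0.0553
grip_force: 0.0
```

Emit:
{"name": "carry_out", "arguments": {"series": [[[0,0,0,0,0,0],[0,0,0,0,0,0],[0,0,0,0,0,0],[0,0,0,0,0,0],[0,0,0,0,0,0]]], "hand": 0, "force": 40}}

```text
time: 20.45
tool_pos: [0.3763, -0.2867, 0.0065]
ee_rot: [0.998, -0.068, 0.001, 0.0]
ft_force: [-0.7, 0.8, 8.4]
opening: 0.0238
grip_force: 40.0
```

```bash
python3 - <<'E'
from h import *
s=st()
y=11.1
W=c2w([[-.235,y/100,.28]])[0]; print(W)
rows([(-45,-20,27,0),(-40,0,27,0),(-23.5,y,27,0),(-23.5,y,16.2,0)])
E
```

```text
{'time': 20.45, 'q': [0.4813, 0.5151, 0.0749, 2.1579, -0.0819, 0.4699, -1.0876], 'tool_pos': [0.3763, -0.2867, 0.0065], 'ee_rot': [0.9977, -0.0682, 0.0006, 0.0002], 'ft_force': [-0.6666, 0.7614, 8.3537], 'opening': 0.0238, 'grip_force': 39.9986}
[0.53132955 0.21793571 0.28      ]
[-10.5, -19.4, -26.4, 0.0, -0.1, -4.5]
[-7.1, -39.7, -26.4, 0.0, -0.1, -4.5]
[8.5, -52.1, -26.4, 0.0, -0.1, -4.5]
[8.5, -52.1, -15.6, 0.0, -0.1, -4.5]
```

Emit:
{"name": "carry_out", "arguments": {"series": [[[0,0,-5,0,0,0],[0,0,-11,0,0,0],[0,-3,-17,0,0,0],[0,-7,-22,0,0,-2],[0,-12,-26,0,0,-4.5],[0,-17.5,-26.4,0,0,-4.5],[0.5,-23,-26.4,0,0,-4.5],[1.5,-28,-26.4,0,0,-4.5]]]}}

```text
time: 21.45
tool_pos: [0.4284, -0.0094, 0.2701]
ee_rot: [1.0, -0.029, 0.0, 0.0]
ft_force: [1.7, -1.1, -1.6]
opening: 0.0241
grip_force: 40.0
```

Emit:
{"name": "carry_out", "arguments": {"series": [[[1.5,-5,0,0,0,0],[3,-10,0,0,0,0],[4.5,-15,0,0,0,0],[6,-20,0,0,0,0],[7,-24,0,0,0,0],[7,-24,0,0,0,0],[7,-24,0,0,0,0]]]}}

```text
time: 22.32
tool_pos: [0.5122, 0.2235, 0.2693]
ee_rot: [1.0, -0.029, -0.0, 0.001]
ft_force: [-0.2, -0.6, -2.4]
opening: 0.0236
grip_force: 40.0
```

```bash
python3 - <<'E'
from h import *
s=st(); print(w2c(s["tool_pos"]))
c=get_image("wrist"); save(c,"w5",k=1.25)
print(pix(c,c2w([[-.125,.074,.166],[-.125,.148,.17],[-.125,0,.166]]))*1.25)
rows([(-23.5,11.1,27,0),(-23.5,11.1,20,0),(-23.5,11.1,16.1,0)])
E
```

```text
{'time': 22.325, 'q': [-0.3062, 0.3137, -0.2655, 1.6559, 0.088, 1.1851, -2.2215], 'tool_pos': [0.5122, 0.2235, 0.2693], 'ee_rot': [0.9996, -0.029, -0.0005, 0.0006], 'ft_force': [-0.1978, -0.5926, -2.3884], 'opening': 0.0236, 'grip_force': 39.9949}
[[-0.25444724  0.11548733  0.26926274]]
[[477.82394561   4.54890161]
 [339.23402073   2.53169946]
 [614.49575587   5.53172859]]
[1.9, 0.4, -0.1, 0.1, 0.0, -0.1]
[1.9, 0.4, 6.9, 0.1, 0.0, -0.1]
[1.9, 0.4, 10.8, 0.1, 0.0, -0.1]
```

View pics/w5.png

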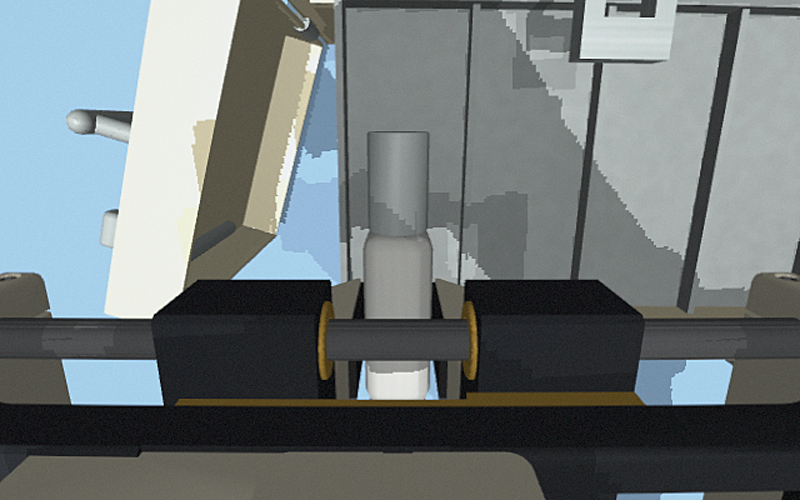

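The gauge hangs centred near column 398. The left lane lies between the wall (343) and the divider (471), which agrees with the computed centre after a 4 mm shift.

Emit:
{"name": "carry_out", "arguments": {"series": [[[1,0.4,0,0,0,0],[1.5,0.4,3,0,0,0],[1.5,0.4,6,0,0,0],[1.5,0.4,8.5,0,0,0],[1.5,0.4,9.8,0,0,0],[1.5,0.4,10.5,0,0,0],[1.5,0.4,10.8,0,0,0],[1.5,0.4,10.8,0,0,0]]]}}

```text
time: 23.38
tool_pos: [0.5276, 0.2196, 0.1622]
ee_rot: [1.0, -0.029, 0.0, -0.0]
ft_force: [0.4, 0.4, -1.9]
opening: 0.0239
grip_force: 40.0
```

```bash
python3 - <<'E'
from h import *
s=st(); print(w2c(s["tool_pos"]))
E
```

```text
{'time': 23.375, 'q': [-0.3033, 0.4266, -0.2527, 1.7711, 0.1269, 0.9589, -2.2359], 'tool_pos': [0.5276, 0.2196, 0.1622], 'ee_rot': [0.9996, -0.0289, 0.0004, -0.0001], 'ft_force': [0.4449, 0.3768, -1.8827], 'opening': 0.0239, 'grip_force': 39.9952}
[[-0.23879836  0.11245477  0.16223827]]
```

Emit:
{"name": "carry_out", "arguments": {"series": [[[0,0,0.2,0,0,0],[0,0,0.2,0,0,0]]]}}

```text
time: 23.62
tool_pos: [0.5279, 0.2198, 0.1605]
ee_rot: [1.0, -0.029, 0.001, -0.0]
ft_force: [-0.6, -0.5, 1.8]
opening: 0.0235
grip_force: 40.0
```

Emit:
{"name": "carry_out", "arguments": {"series": [[[0,0,0,0,0,0],[0,0,0,0,0,0],[0,0,-2,0,0,0],[0,0,-5,0,0,0],[0,0,-9,0,0,0],[0,4,-12,0,0,0],[-1,9,-14,0,0,0],[-2,14,-15,0,0,0]]], "hand": 0.33}}

```text
time: 24.62
tool_pos: [0.4992, 0.0797, 0.3109]
ee_rot: [1.0, -0.029, 0.001, -0.0]
ft_force: [0.6, -0.6, 0.3]
opening: 0.03
grip_force: 0.0
```

Emit:
{"name": "carry_out", "arguments": {"series": [[[-2,6,-1,0,0,-4],[-4,11,-2,0,0,-8],[-6,17,-2,0,0,-12],[-7,22,-2,0,0,-15],[-7,27,-2,0,0,-16],[-7,32,-2,0,0,-16],[-7,37,-2,0,0,-16],[-7,41,-2,0,0,-16]]], "hand": 0.6}}

```text
time: 25.62
tool_pos: [0.405, -0.3264, 0.3298]
ee_rot: [0.994, 0.11, -0.0, 0.0]
ft_force: [0.6, 0.7, 0.3]
opening: 0.0551
grip_force: 0.0
```

Emit:
{"name": "carry_out", "arguments": {"series": [[[0,2,0,0,0,0],[0,2,0,0,0,0],[0,2,0,0,0,0]]]}}

```text
time: 26.0
tool_pos: [0.4106, -0.3423, 0.3296]
ee_rot: [0.994, 0.111, 0.0, -0.0]
ft_force: [-0.5, 0.1, 0.3]
opening: 0.0548
grip_force: 0.0
```

```bash
python3 - <<'E'
from h import *
import pickle
s=st(); print(w2c(s["tool_pos"]))
c=get_image("wrist"); t=get_image("top"); pickle.dump((c,t),open("w6.pkl","wb"))
a=cv2.resize(c["img"][:250],None,fx=1.25,fy=1.25); b=cv2.resize(t["img"][120:240,210:450],(800,400))[:287]
cv2.imwrite("pics/w6.png",np.vstack([a,b])[:600,:,::-1])
E
```

```text
{'time': 26.0, 'q': [0.4884, 0.2137, 0.1333, 1.6372, -0.0301, 1.2932, -0.7205], 'tool_pos': [0.4106, -0.3423, 0.3296], 'ee_rot': [0.9938, 0.1114, 0.0001, -0.0005], 'ft_force': [-0.487, 0.0913, 0.3062], 'opening': 0.0548, 'grip_force': 0.0}
[[-0.32304222 -0.45529017  0.32962347]]
```

View pics/w6.png

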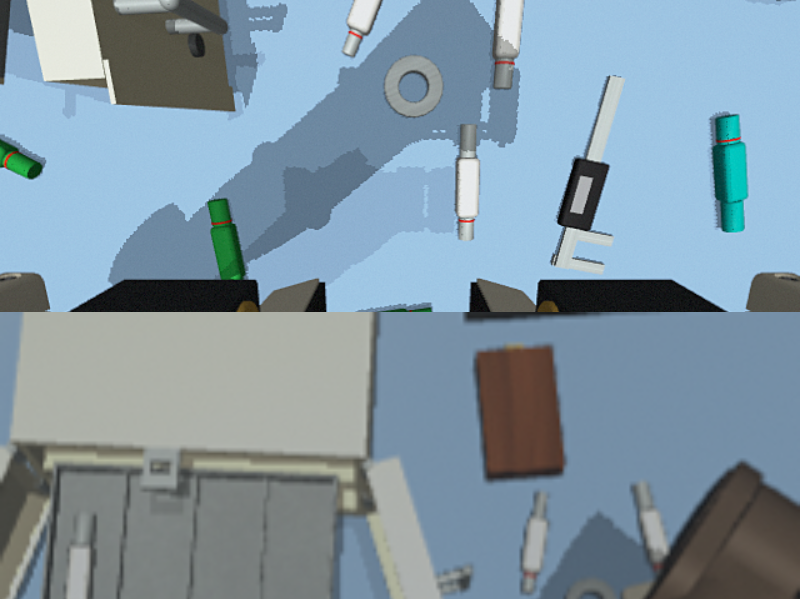

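The first gauge lies in the left lane. The second is upright in the wrist view, from (468,125) to (467,239), with its grip at 153–214.

```bash
cat >> h.py <<'E'
def gz(c,uv,z0=.6):
    P=onz(c,np.array(uv)/1.25,.02)[:,:2]; d=P[0]-P[3]; m=(P[1]+P[2])/2; yw=np.degrees(np.arctan2(d[1],d[0]))
    print("len",np.linalg.norm(d),"grip",np.linalg.norm(P[1]-P[2]),"ctr",m,yw); rw([(m[0]*100,m[1]*100,z,yw) for z in (20,z0)])
E
python3 - <<'E'
from h import *
import pickle
c,t=pickle.load(open("w6.pkl","rb"))
gz(c,[(468,125),(468,153),(467,214),(467,239)])
E
```

```text
len 0.12083724998169608 grip 0.06469222814061361 ctr [ 0.43185547 -0.41125951] 14.546951282953735
[0.5, 7.2, 13.0, -0.0, -0.0, -1.7]
[0.5, 7.2, 32.4, -0.0, -0.0, -1.7]
```

Emit:
{"name": "carry_out", "arguments": {"series": [[[0.2,3.5,4,0,0,0],[0.5,7.2,8,0,0,-2],[0.5,7.2,14,0,0,-2],[0.5,7.2,20,0,0,-2],[0.5,7.2,26,0,0,-2],[0.5,7.2,31,0,0,-2],[0.5,7.2,32.4,0,0,-2],[0.5,7.2,32.4,0,0,-2]]]}}

```text
time: 27.1
tool_pos: [0.4311, -0.4127, 0.0061]
ee_rot: [0.992, 0.128, -0.0, -0.0]
ft_force: [0.5, -0.8, 0.7]
opening: 0.0553
grip_force: 0.0
```

Emit:
{"name": "carry_out", "arguments": {"series": [[[0,0,0,0,0,0],[0,0,0,0,0,0],[0,0,0,0,0,0],[0,0,0,0,0,0],[0,0,0,0,0,0]]], "hand": 0}}

```text
time: 27.72
tool_pos: [0.4311, -0.4135, 0.0065]
ee_rot: [0.992, 0.128, 0.0, 0.001]
ft_force: [-0.9, 1.4, 7.4]
opening: 0.0234
grip_force: 40.0
```

```bash
python3 - <<'E'
from h import *
s=st()
rows([(-24,3.7,27,0),(-24,3.7,16.05,0)])
E
```

```text
{'time': 27.725, 'q': [0.6031, 0.647, 0.1042, 1.8522, -0.1043, 0.6462, -0.545], 'tool_pos': [0.4311, -0.4135, 0.0065], 'ee_rot': [0.9918, 0.1277, 0.0005, 0.0005], 'ft_force': [-0.9437, 1.3623, 7.4489], 'opening': 0.0234, 'grip_force': 39.9587}
[23.0, -51.6, -26.4, 0.1, -0.1, 18.0]
[22.9, -51.6, -15.4, 0.1, -0.1, 18.0]
```

Emit:
{"name": "carry_out", "arguments": {"series": [[[0,0,-5,0,0,0],[0,0,-11,0,0,0],[1,-2,-17,0,0,3],[3,-6,-22,0,0,8],[5,-11,-26,0,0,13],[7,-16,-26.4,0,0,18],[9,-21,-26.4,0,0,18],[11,-26,-26.4,0,0,18]]]}}

```text
time: 28.72
tool_pos: [0.4708, -0.1317, 0.2698]
ee_rot: [1.0, -0.029, -0.0, -0.0]
ft_force: [2.4, 0.3, -1.4]
opening: 0.0237
grip_force: 40.0
```

```bash
python3 - <<'E'
from h import *
s=st(); rows([(-24,3.7,27,0),(-24,3.7,16.05,0)])
E
```

```text
{'time': 28.725, 'q': [0.0831, 0.1736, 0.0943, 1.836, -0.018, 1.1329, -1.4448], 'tool_pos': [0.4708, -0.1317, 0.2698], 'ee_rot': [0.9996, -0.0288, -0.0, -0.0], 'ft_force': [2.3919, 0.2931, -1.3744], 'opening': 0.0237, 'grip_force': 39.9535}
[3.5, -27.9, -0.0, -0.0, 0.0, 0.0]
[3.5, -27.9, 10.9, -0.0, 0.0, 0.0]
```

Emit:
{"name": "carry_out", "arguments": {"series": [[[0.7,-5,0,0,0,0],[1.4,-10,0,0,0,0],[2.1,-15,0,0,0,0],[2.8,-20,0,0,0,0],[3.4,-25,0,0,0,0],[3.4,-26.5,0,0,0,0],[3.4,-26.5,0,0,0,0],[3.4,-26.5,0,0,0,0]]]}}

```text
time: 29.72
tool_pos: [0.5204, 0.1269, 0.2696]
ee_rot: [1.0, -0.03, -0.0, 0.001]
ft_force: [0.1, -1.1, -2.2]
opening: 0.0235
grip_force: 40.0
```

```bash
python3 - <<'E'
from h import *
s=st(); rows([(-24,3.7,27,0),(-24,3.7,16.05,0)])
E
```

```text
{'time': 29.725, 'q': [-0.2856, 0.2596, -0.0683, 1.7225, 0.0201, 1.1609, -1.9905], 'tool_pos': [0.5204, 0.1269, 0.2696], 'ee_rot': [0.9995, -0.03, -0.0002, 0.0006], 'ft_force': [0.0937, -1.1351, -2.2377], 'opening': 0.0235, 'grip_force': 39.9546}
[0.1, -1.8, -0.0, 0.1, 0.0, -0.1]
[0.1, -1.8, 10.9, 0.1, 0.0, -0.1]
```

Emit:
{"name": "carry_out", "arguments": {"series": [[[0,-1.8,0,0,0,0],[0,-1.8,3,0,0,0],[0,-1.8,6,0,0,0],[0,-1.8,9,0,0,0],[0,-1.8,10.2,0,0,0],[0,-1.8,10.7,0,0,0],[0,-1.8,10.9,0,0,0],[0,-1.8,10.9,0,0,0]]]}}

```text
time: 30.72
tool_pos: [0.522, 0.1471, 0.1615]
ee_rot: [1.0, -0.029, 0.001, -0.0]
ft_force: [0.5, -0.2, -2.3]
opening: 0.0236
grip_force: 40.0
```

```bash
python3 - <<'E'
from h import *
s=st(); print(w2c(s["tool_pos"]))
E
```

```text
{'time': 30.725, 'q': [-0.3116, 0.3705, -0.0811, 1.8537, 0.037, 0.9175, -2.0385], 'tool_pos': [0.522, 0.1471, 0.1615], 'ee_rot': [0.9996, -0.029, 0.0006, -0.0002], 'ft_force': [0.4741, -0.1554, -2.3057], 'opening': 0.0236, 'grip_force': 39.9548}
[[-0.24020901  0.03975472  0.16147945]]
```

Emit:
{"name": "carry_out", "arguments": {"series": [[[0,0.2,0,0,0,0],[0,0.2,0.1,0,0,0],[0,0.2,0.1,0,0,0]]]}}

```text
time: 31.1
tool_pos: [0.522, 0.1446, 0.1605]
ee_rot: [1.0, -0.029, 0.001, 0.0]
ft_force: [0.5, -1.2, 5.3]
opening: 0.0239
grip_force: 40.0
```

Emit:
{"name": "carry_out", "arguments": {"series": [[[0,0,0,0,0,0],[0,0,0,0,0,0],[0,0,-2,0,0,0],[0,0,-5,0,0,0],[0,0,-9,0,0,0],[0,4,-12,0,0,0],[-1,9,-14,0,0,0],[-2,14,-15,0,0,0]]], "hand": 0.33}}

```text
time: 32.1
tool_pos: [0.4933, 0.0051, 0.3109]
ee_rot: [1.0, -0.029, 0.001, -0.0]
ft_force: [0.2, -0.9, -0.4]
opening: 0.03
grip_force: 0.0
```

Emit:
{"name": "carry_out", "arguments": {"series": [[[-1,6,-1,0,0,0],[-2,11,-2,0,0,0],[-3,17,-2,0,0,0],[-4,22,-2,0,0,0],[-5,27,-2,0,0,0],[-5,31,-2,0,0,0],[-5,31,-2,0,0,0],[-5,31,-2,0,0,0]]], "hand": 0.6}}

```text
time: 33.1
tool_pos: [0.4257, -0.2994, 0.3294]
ee_rot: [1.0, -0.029, -0.0, -0.0]
ft_force: [1.0, -0.4, -0.7]
opening: 0.0551
grip_force: 0.0
```

```bash
python3 - <<'E'
from h import *
import pickle
s=st()
c=get_image("wrist"); t=get_image("top"); pickle.dump((c,t),open("w7.pkl","wb"))
a=cv2.resize(c["img"][:250],None,fx=1.25,fy=1.25); b=cv2.resize(t["img"][120:240,210:450],(800,400))[:287]
cv2.imwrite("pics/w7.png",np.vstack([a,b])[:600,:,::-1])
E
```

```text
{'time': 33.1, 'q': [0.3056, 0.1872, 0.2492, 1.6761, -0.0484, 1.285, -1.0639], 'tool_pos': [0.4257, -0.2994, 0.3294], 'ee_rot': [0.9996, -0.0287, -0.0002, -0.0004], 'ft_force': [1.0343, -0.3964, -0.6525], 'opening': 0.0551, 'grip_force': 0.0}
```

View pics/w7.png

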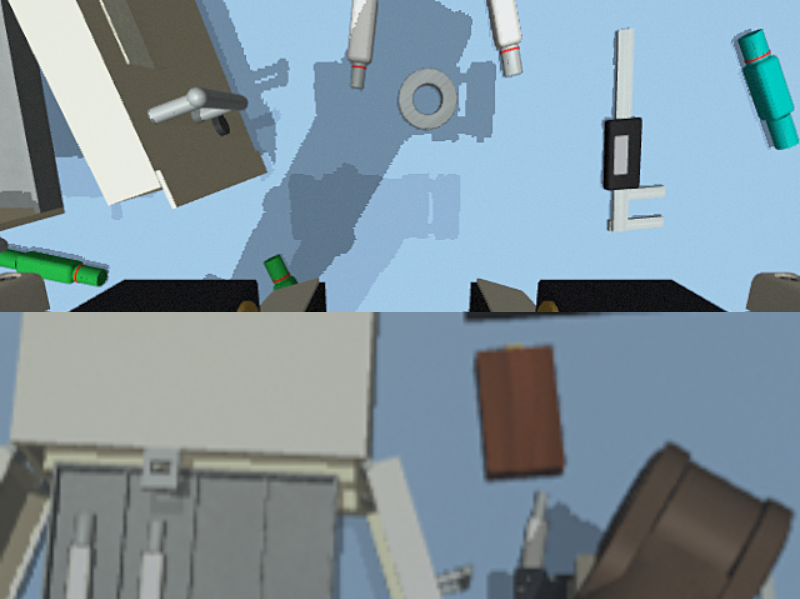

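Two gauges lie in the two left lanes. The red ends of the other two are at (357,86) and (513,74). I'll move forward so they are fully in view and measure them by mask.

Emit:
{"name": "carry_out", "arguments": {"series": [[[5,0,-1,0,0,0],[10,1,-2,0,0,0],[12,2,-2,0,0,0],[12,2,-2,0,0,0],[12,2,-2,0,0,0]]]}}

```text
time: 33.83
tool_pos: [0.5436, -0.3263, 0.3497]
ee_rot: [1.0, -0.029, -0.0, -0.0]
ft_force: [0.5, 0.1, 0.7]
opening: 0.0552
grip_force: 0.0
```

```bash
cat >> h.py <<'E'
def find(c):
    hsv=cv2.cvtColor(c["img"],cv2.COLOR_RGB2HSV)
    m=((hsv[...,1]<50)&(hsv[...,2]>70)).astype(np.uint8); m[220:]=0
    m=cv2.morphologyEx(m,cv2.MORPH_CLOSE,np.ones((5,5)))
    for k in cv2.findContours(m,0,2)[0]:
        if cv2.contourArea(k)<300: continue
        P=onz(c,k[:,0],.014)[:,:2].astype(np.float32)*1000
        (cx,cy),(w,h),a=cv2.minAreaRect(P); b=cv2.boxPoints(((cx,cy),(w,h),a))
        e=b[1]-b[0] if np.linalg.norm(b[1]-b[0])>np.linalg.norm(b[2]-b[1]) else b[2]-b[1]
        yw=np.degrees(np.arctan2(e[1],e[0])); yw=(yw+90)%180-90
        print("ctr",round(cx,1),round(cy,1),"size",round(w),round(h),"yaw",round(yw,1),"px",k[:,0].mean(0).round(),cv2.boundingRect(k))
E
python3 - <<'E'
from h import *
import pickle
s=st()
c=get_image("wrist"); pickle.dump(c,open("w8.pkl","wb")); find(c)
E
```

```text
{'time': 33.825, 'q': [0.2917, 0.3854, 0.2499, 1.362, -0.0945, 1.4065, -1.0885], 'tool_pos': [0.5436, -0.3263, 0.3497], 'ee_rot': [0.9996, -0.0286, -0.0003, -0.0002], 'ft_force': [0.5232, 0.0791, 0.7436], 'opening': 0.0552, 'grip_force': 0.0}
ctr 514.5 -332.8 size 61 60 yaw 42.0 px [327. 166.] (304, 146, 43, 44)
ctr 530.2 -534.1 size 87 17 yaw 2.5 px [469. 147.] (462, 118, 13, 62)
ctr 589.6 -271.8 size 25 121 yaw -10.0 px [278. 115.] (267, 71, 22, 90)
ctr 595.6 -409.8 size 127 26 yaw 11.0 px [378. 103.] (363, 57, 31, 96)
ctr 605.5 -8.2 size 316 298 yaw 86.9 px [127. 153.] (0, 0, 210, 220)
```

```bash
python3 - <<'E'
from h import *
rw([(58.6,-27.1,20,-10),(58.6,-27.1,.6,-10)])
E
```

```text
[3.9, -5.8, 15.0, -0.0, 0.0, 6.7]
[3.9, -5.8, 34.4, -0.0, 0.0, 6.7]
```

Emit:
{"name": "carry_out", "arguments": {"series": [[[2,-3,4,0,0,3],[3.9,-5.8,9,0,0,6.5],[3.9,-5.8,15,0,0,6.5],[3.9,-5.8,21,0,0,6.5],[3.9,-5.8,27,0,0,6.5],[3.9,-5.8,32,0,0,6.5],[3.9,-5.8,34.4,0,0,6.5],[3.9,-5.8,34.4,0,0,6.5]]]}}

```text
time: 34.88
tool_pos: [0.5846, -0.2707, 0.0046]
ee_rot: [0.996, -0.086, -0.002, -0.001]
ft_force: [-0.2, 0.3, 0.7]
opening: 0.0551
grip_force: 0.0
```

Emit:
{"name": "carry_out", "arguments": {"series": [[[0,0,0,0,0,0],[0,0,0,0,0,0],[0,0,0,0,0,0],[0,0,0,0,0,0],[0,0,0,0,0,0]]], "hand": 0}}

```text
time: 35.5
tool_pos: [0.587, -0.2723, 0.0068]
ee_rot: [0.996, -0.086, 0.001, 0.0]
ft_force: [-1.5, -1.5, 6.3]
opening: 0.0235
grip_force: 40.0
```

```bash
python3 - <<'E'
from h import *
s=st()
rows([(-24,-3.7,27,0),(-24,-3.7,16.05,0)])
E
```

```text
{'time': 35.5, 'q': [0.235, 0.7082, 0.1781, 1.7248, -0.1744, 0.7223, -1.2404], 'tool_pos': [0.587, -0.2723, 0.0068], 'ee_rot': [0.9963, -0.0857, 0.0008, 0.0005], 'ft_force': [-1.4715, -1.4911, 6.3484], 'opening': 0.0235, 'grip_force': 40.0008}
[-12.6, -32.6, -26.4, 0.1, -0.1, -6.5]
[-12.6, -32.6, -15.4, 0.1, -0.1, -6.5]
```

Emit:
{"name": "carry_out", "arguments": {"series": [[[0,0,-5,0,0,0],[0,0,-11,0,0,0],[0,0,-17,0,0,0],[0,0,-22,0,0,-2],[-1,-2,-26.4,0,0,-4],[-3,-6,-26.4,0,0,-6.5],[-5,-11,-26.4,0,0,-6.5],[-7,-16,-26.4,0,0,-6.5]]]}}

```text
time: 36.5
tool_pos: [0.5437, -0.1003, 0.2695]
ee_rot: [1.0, -0.029, -0.0, -0.0]
ft_force: [1.1, 1.4, -1.9]
opening: 0.0236
grip_force: 40.0
```

Emit:
{"name": "carry_out", "arguments": {"series": [[[-2,-5,0,0,0,0],[-4,-10,0,0,0,0],[-5.5,-14,0,0,0,0],[-5.5,-16,0,0,0,0],[-5.5,-16,0,0,0,0],[-5.5,-16,0,0,0,0]]]}}

```text
time: 37.25
tool_pos: [0.4989, 0.0598, 0.2695]
ee_rot: [1.0, -0.029, -0.0, 0.0]
ft_force: [0.2, 0.1, -1.9]
opening: 0.0232
grip_force: 40.0
```

```bash
python3 - <<'E'
from h import *
s=st(); rows([(-24,-3.7,27,0),(-24,-3.7,16.0,0)])
E
```

```text
{'time': 37.25, 'q': [-0.2849, 0.1982, 0.0705, 1.8052, -0.0146, 1.1394, -1.8393], 'tool_pos': [0.4989, 0.0598, 0.2695], 'ee_rot': [0.9996, -0.0294, -0.0003, 0.0004], 'ft_force': [0.199, 0.0727, -1.8767], 'opening': 0.0232, 'grip_force': 39.9978}
[1.8, -1.2, -0.1, 0.0, 0.0, -0.1]
[1.8, -1.2, 10.9, 0.0, 0.0, -0.1]
```

Emit:
{"name": "carry_out", "arguments": {"series": [[[1.8,-1.1,0,0,0,0],[1.8,-1.1,3,0,0,0],[1.8,-1.1,6,0,0,0],[1.8,-1.1,9,0,0,0],[1.8,-1.1,10.2,0,0,0],[1.8,-1.1,10.7,0,0,0],[1.8,-1.1,10.9,0,0,0],[1.8,-1.1,11,0,0,0]]]}}

```text
time: 38.25
tool_pos: [0.5184, 0.0709, 0.1607]
ee_rot: [1.0, -0.029, 0.001, -0.0]
ft_force: [-1.4, -1.1, 8.6]
opening: 0.0238
grip_force: 40.0
```

```bash
python3 - <<'E'
from h import *
s=st(); print(w2c(s["tool_pos"]))
E
```

```text
{'time': 38.25, 'q': [-0.2838, 0.338, 0.0587, 1.909, -0.0248, 0.8937, -1.8417], 'tool_pos': [0.5184, 0.0709, 0.1607], 'ee_rot': [0.9996, -0.029, 0.0008, -0.0002], 'ft_force': [-1.385, -1.1044, 8.6179], 'opening': 0.0238, 'grip_force': 40.0008}
[[-0.23943214 -0.03653461  0.16065325]]
```

Seated on the floor. I'll release it and go to the last gauge at (0.592,-0.41).

Emit:
{"name": "carry_out", "arguments": {"series": [[[0,0,0,0,0,0],[0,0,0,0,0,0],[0,0,-2,0,0,0],[0,0,-5,0,0,0],[0,0,-9,0,0,0],[0,4,-14,0,0,0],[0,9,-17,0,0,0],[0,14,-18,0,0,0]]], "hand": 0.33}}

```text
time: 39.25
tool_pos: [0.5103, -0.0703, 0.3424]
ee_rot: [1.0, -0.029, 0.002, -0.0]
ft_force: [0.6, -0.6, -0.2]
opening: 0.0302
grip_force: 0.0
```

Emit:
{"name": "carry_out", "arguments": {"series": [[[0,6,0,0,0,0],[0,12,0,0,0,0],[0,18,0,0,0,0],[0,24,0,0,0,0],[0,29,0,0,0,0],[0,30,0,0,0,0],[0,30,0,0,0,0]]], "hand": 0.6}}

```text
time: 40.12
tool_pos: [0.4922, -0.3684, 0.3396]
ee_rot: [1.0, -0.029, -0.0, -0.0]
ft_force: [-0.1, 0.9, -0.5]
opening: 0.055
grip_force: 0.0
```

```bash
python3 - <<'E'
from h import *
s=st(); c=get_image("wrist"); find(c); rw([(59.2,-41.05,20,11),(59.2,-41.05,.6,11)])
E
```

```text
{'time': 40.125, 'q': [0.3211, 0.3566, 0.3414, 1.4384, -0.1198, 1.3673, -0.9627], 'tool_pos': [0.4922, -0.3684, 0.3396], 'ee_rot': [0.9996, -0.0294, -0.0001, -0.0002], 'ft_force': [-0.057, 0.9315, -0.5399], 'opening': 0.055, 'grip_force': 0.0}
ctr 395.3 -559.5 size 36 56 yaw -88.4 px [462. 207.] (437, 195, 40, 25)
ctr 514.4 -332.2 size 60 59 yaw 86.6 px [292. 134.] (270, 112, 45, 45)
ctr 529.2 -534.3 size 87 17 yaw 1.8 px [442. 106.] (435, 81, 14, 67)
ctr 596.2 -409.8 size 127 25 yaw 10.6 px [346.  64.] (329, 15, 35, 102)
ctr 556.2 -32.6 size 261 292 yaw -3.2 px [120. 132.] (0, 0, 173, 220)
[10.2, 3.8, 14.0, -0.1, -0.0, -14.3]
[10.2, 3.8, 33.4, -0.1, -0.0, -14.3]
```

Emit:
{"name": "carry_out", "arguments": {"series": [[[5,2,2,0,0,-7],[10,3.8,6,0,0,-14],[10.2,3.8,12,0,0,-14],[10.2,3.8,18,0,0,-14],[10.2,3.8,24,0,0,-14],[10.2,3.8,30,0,0,-14],[10.2,3.8,33.4,0,0,-14],[10.2,3.8,33.4,0,0,-14]]]}}

```text
time: 41.18
tool_pos: [0.5924, -0.4089, 0.0039]
ee_rot: [0.996, 0.094, -0.001, -0.001]
ft_force: [-0.4, 0.5, 0.1]
opening: 0.0552
grip_force: 0.0
```

Emit:
{"name": "carry_out", "arguments": {"series": [[[0,0,0,0,0,0],[0,0,0,0,0,0],[0,0,0,0,0,0],[0,0,0,0,0,0],[0,0,0,0,0,0]]], "hand": 0}}

```text
time: 41.8
tool_pos: [0.5922, -0.4123, 0.0063]
ee_rot: [0.996, 0.093, 0.0, 0.0]
ft_force: [0.1, 0.7, 5.1]
opening: 0.0235
grip_force: 40.0
```

```bash
python3 - <<'E'
from h import *
s=st()
rows([(-24,-11.1,27,0),(-24,-11.1,16.0,0)])
E
```

```text
{'time': 41.8, 'q': [0.4053, 0.8069, 0.2184, 1.5122, -0.211, 0.8449, -0.6856], 'tool_pos': [0.5922, -0.4123, 0.0063], 'ee_rot': [0.9957, 0.0931, 0.0004, 0.0002], 'ft_force': [0.1278, 0.6811, 5.1167], 'opening': 0.0235, 'grip_force': 40.0008}
[-0.1, -41.6, -26.4, 0.0, -0.0, 14.0]
[-0.1, -41.6, -15.4, 0.0, -0.0, 14.0]
```

Emit:
{"name": "carry_out", "arguments": {"series": [[[0,0,-5,0,0,0],[0,0,-11,0,0,0],[0,0,-17,0,0,3],[0,-2,-22,0,0,8],[0,-6,-26.4,0,0,14],[0,-11,-26.4,0,0,14],[0,-17,-26.4,0,0,14],[0,-23,-26.4,0,0,14]]]}}

```text
time: 42.8
tool_pos: [0.5483, -0.1843, 0.2693]
ee_rot: [1.0, -0.029, -0.0, -0.0]
ft_force: [1.3, 0.5, -1.4]
opening: 0.0241
grip_force: 40.0
```

Emit:
{"name": "carry_out", "arguments": {"series": [[[-1,-5,0,0,0,0],[-2,-10,0,0,0,0],[-3,-14,0,0,0,0],[-4,-17,0,0,0,0],[-4,-17,0,0,0,0],[-4,-17,0,0,0,0]]]}}

```text
time: 43.55
tool_pos: [0.5189, -0.0149, 0.2695]
ee_rot: [1.0, -0.029, -0.0, 0.0]
ft_force: [-0.0, -0.7, -1.9]
opening: 0.0238
grip_force: 40.0
```

```bash
python3 - <<'E'
from h import *
s=st(); rows([(-24,-11.1,27,0),(-24,-11.1,16.0,0)])
E
```

```text
{'time': 43.55, 'q': [-0.2685, 0.2239, 0.2387, 1.7796, -0.0571, 1.1453, -1.641], 'tool_pos': [0.5189, -0.0149, 0.2695], 'ee_rot': [0.9996, -0.0292, -0.0002, 0.0003], 'ft_force': [-0.0405, -0.7452, -1.927], 'opening': 0.0238, 'grip_force': 39.9992}
[-0.6, -1.1, -0.0, 0.0, 0.0, -0.0]
[-0.6, -1.1, 11.0, 0.0, 0.0, -0.0]
```

Emit:
{"name": "carry_out", "arguments": {"series": [[[-0.6,-1.2,0,0,0,0],[-0.6,-1.2,3,0,0,0],[-0.6,-1.2,6,0,0,0],[-0.6,-1.2,9,0,0,0],[-0.6,-1.2,10.2,0,0,0],[-0.6,-1.2,10.7,0,0,0],[-0.6,-1.2,10.9,0,0,0],[-0.6,-1.2,11,0,0,0]]]}}

```text
time: 44.55
tool_pos: [0.5144, -0.0018, 0.1604]
ee_rot: [1.0, -0.029, 0.001, -0.0]
ft_force: [-0.4, 1.2, -1.7]
opening: 0.0237
grip_force: 40.0
```

Emit:
{"name": "carry_out", "arguments": {"series": [[[0,0,0,0,0,0],[0,0,0,0,0,0],[0,0,-2,0,0,0],[0,0,-5,0,0,0],[0,0,-9,0,0,0],[-4,0,-12,0,0,0],[-9,0,-15,0,0,0],[-9,0,-15,0,0,0]]], "hand": 0.33}}

```text
time: 45.55
tool_pos: [0.4227, 0.0035, 0.3124]
ee_rot: [1.0, -0.029, 0.002, -0.001]
ft_force: [0.6, -0.3, -0.5]
opening: 0.0306
grip_force: 0.0
```

```bash
python3 - <<'E'
from h import *
s=st(); print(w2c(s["tool_pos"])); 
c=get_image("wrist"); t=get_image("top")
a=cv2.resize(c["img"][:250],None,fx=1.25,fy=1.25); b=cv2.resize(t["img"][130:216,210:382],(800,400))[:287]
cv2.imwrite("pics/w9.png",np.vstack([a,b])[:600,:,::-1])
rows([(-36,-10.5,28,0)])
E
```

```text
{'time': 45.55, 'q': [-0.3383, 0.0158, 0.2097, 1.9058, -0.0048, 1.2154, -1.7551], 'tool_pos': [0.4227, 0.0035, 0.3124], 'ee_rot': [0.9996, -0.0287, 0.0023, -0.001], 'ft_force': [0.5867, -0.3153, -0.5306], 'opening': 0.0306, 'grip_force': 0.0}
[[-0.33098326 -0.10937232  0.31242573]]
[-3.1, -0.4, 3.0, -0.0, -0.1, 0.0]
```

View pics/w9.png

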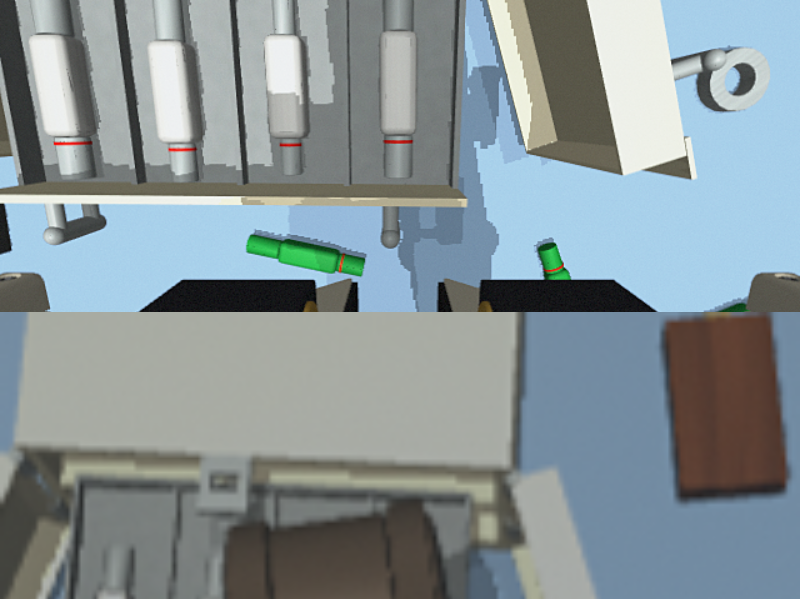

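All four gauges lie flat, one per lane, at (63,100), (175,100), (287,95) and (398,95), clear of the front panel at v=195. I'll push the tray home with shut fingers on the panel at y = -40 mm, clear of keeper and pulls.

Emit:
{"name": "carry_out", "arguments": {"series": [[[-1.5,-3,0,0,0,0],[-3,-6.9,1,0,0,0],[-3,-6.9,4,0,0,0],[-3,-6.9,8,0,0,0],[-3,-6.9,11,0,0,0],[-3,-6.9,12.4,0,0,0],[-3,-6.9,12.4,0,0,0]]], "hand": 0}}

```text
time: 46.52
tool_pos: [0.3976, 0.0737, 0.1841]
ee_rot: [1.0, -0.029, -0.002, 0.001]
ft_force: [0.4, -0.2, -0.1]
opening: 0.0001
grip_force: 0.0
```

Emit:
{"name": "carry_out", "arguments": {"series": [[[1,0,0,0,0,0],[2,0,0,0,0,0],[3,0,0,0,0,0],[4,0,0,0,0,0],[5,0,0,0,0,0],[6.2,0,0,0,0,0],[7.4,0,0,0,0,0],[8.6,0,0,0,0,0]]]}}

```text
time: 47.52
tool_pos: [0.4846, 0.0687, 0.1856]
ee_rot: [1.0, -0.029, -0.0, 0.0]
ft_force: [-2.1, -2.0, 0.6]
opening: 0.0004
grip_force: 1.1
```

Emit:
{"name": "carry_out", "arguments": {"series": [[[1.2,0,0,0,0,0],[2.4,0,0,0,0,0],[3.6,0,0,0,0,0],[4.8,0,0,0,0,0],[6,0,0,0,0,0],[7.2,0,0,0,0,0],[8.4,0,0,0,0,0],[9.4,0,0,0,0,0]]]}}

```text
time: 48.52
tool_pos: [0.5786, 0.0636, 0.1857]
ee_rot: [1.0, -0.029, 0.0, -0.0]
ft_force: [-1.6, -1.1, 0.5]
opening: 0.0006
grip_force: 1.0
```

```bash
python3 - <<'E'
from h import *
s=st(); print(w2c(s["tool_pos"])); rows([(-13,-4,18.8,0)])
E
```

```text
{'time': 48.525, 'q': [-0.3186, 0.4014, 0.1614, 1.7439, -0.0746, 1.002, -1.7583], 'tool_pos': [0.5786, 0.0636, 0.1857], 'ee_rot': [0.9996, -0.029, 0.0001, -0.0], 'ft_force': [-1.6331, -1.0916, 0.546], 'opening': 0.0006, 'grip_force': 1.05}
[[-0.17886518 -0.04035416  0.18573778]]
[4.9, -0.0, -0.2, -0.0, -0.0, 0.0]
```

Emit:
{"name": "carry_out", "arguments": {"series": [[[1,0,0,0,0,0],[2,0,0,0,0,0],[2.8,0,0,0,0,0],[3.4,0,0,0,0,0],[3.9,0,0,0,0,0],[4.3,0,0,0,0,0],[4.5,0,0,0,0,0],[4.7,0,0,0,0,0]]]}}

```text
time: 49.52
tool_pos: [0.6241, 0.0609, 0.1858]
ee_rot: [1.0, -0.029, -0.001, -0.0]
ft_force: [-3.9, -0.2, 0.8]
opening: 0.0
grip_force: 1.8
```

Emit:
{"name": "carry_out", "arguments": {"series": [[[0.2,0,0,0,0,0],[0.4,0,0,0,0,0],[0.5,0,0,0,0,0]]]}}

```text
time: 49.9
tool_pos: [0.6259, 0.0608, 0.1857]
ee_rot: [1.0, -0.029, -0.004, -0.0]
ft_force: [-23.7, -0.9, 15.5]
opening: 0.0001
grip_force: 11.8
```

Hard stop with 24 N at the home position, so the detent is passed. I'll back off and check.

Emit:
{"name": "carry_out", "arguments": {"series": [[[-1,0,0,0,0,0],[-3,0,0,0,0,0],[-7,0,0,0,0,0],[-12,0,-3,0,0,0],[-16,0,-8,0,0,0],[-20,0,-14,0,0,0],[-20,3,-16,0,0,0],[-20,3,-16,0,0,0]]]}}

```text
time: 50.9
tool_pos: [0.4295, 0.041, 0.3486]
ee_rot: [1.0, -0.03, 0.004, -0.001]
ft_force: [0.6, -0.3, -0.4]
opening: 0.0004
grip_force: 0.0
```

```bash
python3 - <<'E'
from h import *
s=st(); c=get_image("wrist"); t=get_image("top")
print("pull tops home, predicted wrist px*1.25",pix(c,c2w([[-.142,-.105,.212],[-.142,.105,.212],[-.12,0,.215]]))*1.25)
a=cv2.resize(c["img"][:210],None,fx=1.25,fy=1.25); b=cv2.resize(t["img"][120:225,190:430],(800,350))[:337]
cv2.imwrite("pics/w10.png",np.vstack([a,b])[:600,:,::-1])
E
```

```text
{'time': 50.9, 'q': [-0.3887, 0.0113, 0.1731, 1.8214, -0.0022, 1.3018, -1.846], 'tool_pos': [0.4295, 0.041, 0.3486], 'ee_rot': [0.9995, -0.0301, 0.0035, -0.001], 'ft_force': [0.6311, -0.2806, -0.4396], 'opening': 0.0004, 'grip_force': 0.0}
pull tops home, predicted wrist px*1.25 [[ 457.63316312  -80.63840869]
 [ 102.38594245  -76.47842057]
 [ 274.91914803 -125.27395349]]
```

View pics/w10.png

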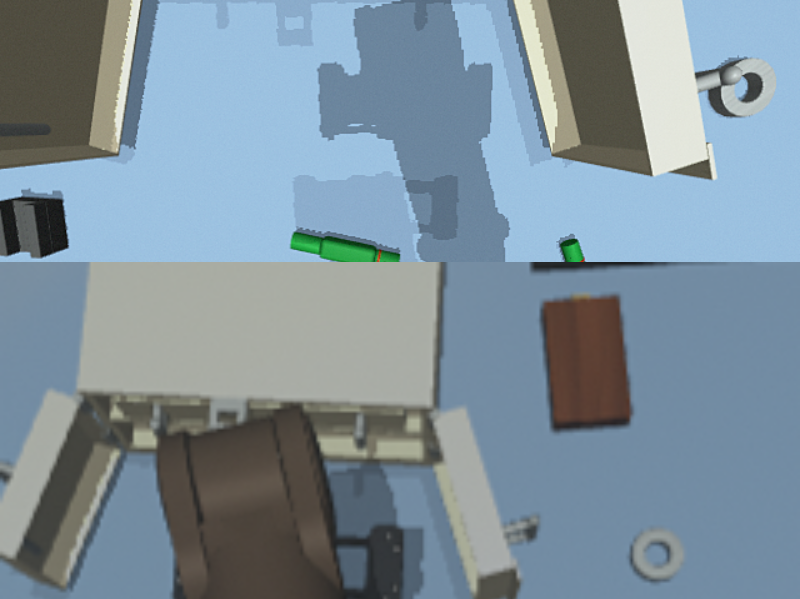

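The tray is home (its right pull at (360,430) sits tight to the front), both leaves are wide open, and the arm is clear.

```bash
python3 -c "
from cell import ticket
print(ticket.finish_job())"
```

```text
the job is handed in; nothing more can be done
None
```

I handed the job in at about 51 s on the robot clock: all four gauges lie flat, one to a lane, the tray is pushed home against its stop, both leaves stand wide open, and the bystanders were left alone. The judge's verdict was not shown to me.

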